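# Fetch the rearmost ring core from a pinned spindle for the coil winder

### The job

The small ferrite ring core at the back of the stand's spindle is to be wound next: pull the R-clip up out of the spindle and lay it in the round parts dish, slide the two cores in front off and stand them side by side in the V-channel, then slide off the small core and stand it squarely on the middle of the winder's two rollers. After that hang the other two back on the spindle, each at the place where it hung before; the clip stays in the dish, because the small core's place stays open for the next one. Ferrite chips, so never drop a core, tip it over or put it down on the bench, and leave the bottle and the caliper alone.

Things in the scene. Friction and masses are not known exactly. Their poses are not given: they have to be found in the camera images.
- core_stand: Fixed stand; origin on the bench under the spindle. Grey base 90x220x10 mm, blue upright plate (70 wide, top z 135) at its +y end. Steel spindle, 14 mm diameter, axis at x = 0, z = 115 mm, from the plate (y = +87) to its free end (y = -105). 7 mm vertical cross hole at y = -85. Cores hang at y = +55 (small), +10 and -35 (the other two, either order). Turned up to 15 degrees.
- core_wide: Dark grey ferrite ring, the largest across and thinnest: outside diameter 68, hole 44, thickness 14 mm, about 0.14 kg. Hangs upright on the spindle by its hole, its centre 15 mm below the spindle's axis (z = 100 mm). Origin: centre of the ring; y is the ring's axis.
- core_thick: Dark grey ferrite ring, the thickest: outside diameter 60, hole 34, thickness 26 mm, about 0.24 kg. Hangs upright on the spindle by its hole, its centre 10 mm below the spindle's axis (z = 105 mm). Origin: centre of the ring; y is the ring's axis.
- core_small: Dark grey ferrite ring, the smallest: outside diameter 46, hole 28, thickness 18 mm, 0.09 kg. Always hangs rearmost, next to the blue plate, its centre 7 mm below the spindle's axis (z = 108 mm). Origin: centre of the ring; y is the ring's axis.
- clip: R-clip of 4 mm steel wire, 64 mm long, 16 g. Origin: centre of its loop (20 mm across along x), 19 mm above the spindle's axis (z = 134 mm). Flat in its x-z plane, square to the spindle; straight leg at x = -5 mm, down through the cross hole to z = -54 mm, wavy leg outside the spindle. Held only by its weight; pulls straight up, clear of the spindle after 45 mm.
- dish: Fixed round stainless parts dish, 156 mm across the rim, 132 mm across the floor, 22 mm high, floor 4 mm above the bench. Origin: on the bench under its centre.
- v_rest: Fixed aluminium V-channel on the bench, 140 mm long along y, 54 mm wide; sides slope at 30 degrees from the bottom line (z = 12 mm) up to z = 27 mm; ends open. Origin: on the bench under its middle. Cores stand upright in it, axes along y, and centre themselves: ring centre at z = 51 mm (wide), 47 mm (thick). Room for two, 33 mm either side of the middle. Turned up to 17 degrees.
- winder: Fixed coil winder; origin on the bench under the middle of its rollers. Grey base 100x155x20 mm; two black rubber rollers that do not turn, 16 mm diameter, 60 mm long along y, 30 mm apart, axes at z = 36 mm, between low end plates (top z 46); motor box, top z 88, at y = 53 to 103 mm. The small core stands on both, axis along y, centre at z = 63 mm. Turned up to 17 degrees.
- bottle: Bystander: amber bottle with black cap, 52 mm diameter, 110 mm tall, upright. Origin under its centre.
- caliper: Bystander: steel caliper with black display, 235 mm long along its y axis, lying flat. Origin under the middle of its beam.
Not all that is in view belongs to the job. Leave any turquoise look-alike of the core_wide alone. Leave any brown or purple look-alike of the core_stand alone.

How it is judged:
By the outcome, as a careful person would: the job done as asked, in the order asked, and still so for the second after the job is handed in, with the robot touching nothing.
It also fails if it takes over 144 s, if anything falls off the work surface, if the arm or the gripper's body presses on something with over 40 N, if the wrist force passes 120 N, or if a joint passes its speed limit or range.

### The arm

A 6-joint arm with a two-finger parallel gripper is mounted at the origin on the work surface. World frame = base frame: x ahead of the robot, y to its left, z up, the work surface at z = 0. Lengths are in m, angles in rad, forces in N, time in s.
With the tool pointing down it reaches from about 0.425 to 0.95 m from the base axis. Payload 3.5 kg.
Tool frame: the origin (TCP) lies between the finger pads; the fingertips stand 22 mm ahead of it and the grasp point (between the pads) lies 3 mm ahead of it (ctrl.nose_length is the z of the fingertips in the tool frame, in m); z points along the fingers, y is the line along which they close (so a half turn about z gives the same grasp; the last joint's range is limited). The gripper opens to 85 mm and grips with 20 to 120 N. Pads are 22 mm wide; open, the fingers measure 114 mm over their backs; the gripper's body (76 mm by 85 mm) begins 54 mm behind the grasp point. The pads swing forward as they close: fully open they stand 13 mm farther back than shut.
Start: joints at [-1.386, 0.286, 1.577, -0, 1.279, -0.15], TCP at [0.222, -0.637, 0.253] pointing down, gripper open.
Joint ranges: [-2.77, 2.77], [-0.9, 2.22], [0.21, 2.48], [-1.53, 4.67], [0.24, 2.81], [-2.84, 2.84]. Speed limits (rad/s): [2.79, 2.79, 3.14, 3.14, 3.14, 3.14].

### API

Orientations are given as a unit quaternion [x, y, z, w].
In Python, from plant import ctrl gives the robot as it stands. The module is installed in compiled form; this text tells all that it offers.
- The arm moves only by the tool send_rows, never from a script. Its argument "rows" is text: rows parted by semicolons, each of 7 numbers parted by spaces: the turn, a rotation vector about the tool's x, y, z in degrees, then the shift along the tool's x, y, z in mm, then the opening, from -1 (shut) to 1 (fully open). A call has 1 to 8 rows; each row is the pose to reach, as a shift and turn from the pose commanded when the call began, along the tool's axes at that moment; what a row does not reach only later rows make up. A row lasts 1/8 s, in which the tool goes at most 62.5 mm and 10.7 degrees, less where a joint would pass 70% of its speed; a pose out of reach is approached as far as the arm can. A call with a gripper value outside its range is refused whole. The fingers move at their own pace and stop on an object; "grip_force" is the grip in N (left out, the last holds). Time passes only in rows, so rows that repeat a pose let the fingers close. It gives the time, the measured TCP pose, the force, the opening and the grip force at its end, in the units of the state.
- ctrl.get_state(): the state, without advancing time (a new reading comes with each control period).
- ctrl.read_camera(name): name is "side" or "top" or "wrist"; returns a dict with "color" (400x640x3 uint8, red, green, blue), "fx", "fy", "cx", "cy" (pixels), "extrinsics" (4x4, takes a point from world to camera coordinates). Camera axes: x right, y down, z forward; pixel columns grow to the right and rows downward; lengths in m; the calibration is good to about 2 mm. The wrist camera is an equidistant fisheye: a pixel r from the principal point sees the ray r / f radians off the axis. A picture is of the moment at which its call begins. There is no depth.
- ctrl.sign_off(): hands the job in; it is judged then, once.
Trained networks look in a picture, given as the dict that the camera call returned (one of the last four; its "shot" number tells which), for a name from the list of things; names that differ only in an ending like _2 or _b are one class to them, and where a whole thing is asked for, a point or a joint stands for the part that bears it (a point fixed in the world has none). Each returns a list of dicts, best first, with "p" (0 to 1); they miss things now and then, are a little off and sometimes report something else, mostly with a low value. They report only what shows in the picture. A call takes as long as a camera call. They do not tell look-alikes from the thing itself.
- ctrl.look_for(picture, target): "position" ([x, y, z] in m, in the coordinates of the camera as it stood for that picture, good to about 4 mm: the middle of the surface that is visible of it).
The state is a dict: "time": time; "qpos": joint angles; "dq": joint speeds; "joint_efforts": joint torques, N m; "eef_pos": TCP position; "tcp_rot": TCP orientation; "contact_force": force on the tool from outside, world axes, zero at the start; "wrist_torque": the same for the moment, N m; "opening": opening from 0.0 (shut) to 1.0 (fully open); "finger_force": force on a finger pad.
Only numpy, scipy, OpenCV 4.12 (cv2) and the standard library are available. Lean on these libraries where they do the work, as an engineer would, in place of code of your own. Each camera call takes 0.05 s, during which the arm holds its last target. There are 200 camera calls.

## Working session

There is one attempt and no reset: what is moved stays moved. The work goes in short steps, Python scripts to look and compute and a tool call to move; the robot and the scene stay as the last step left them, time stands still between calls to the robot, and variables do not carry over. Pictures are saved under pics/ and viewed, at most 14 in all, crops included, and the job is handed in when it is done.

Besides the shell and the picture viewer there is one more tool, called after "Call:" as name(argument=value, ...), one argument or row to a line, values as JSON. send_rows: Moves the arm, as the interface text tells. Its arguments: {"type":"object","properties":{"rows":{"type":"string"},"grip_force":{"type":"number"}},"required":["rows"]}

```bash
mkdir -p pics
cat > h.py <<'E'
import numpy as np, cv2
from scipy.spatial.transform import Rotation as R
from plant import ctrl
def w(pic,p):
    return np.linalg.inv(pic["extrinsics"])@np.r_[p,1]
def px(pic,P):
    c=(pic["extrinsics"]@np.r_[P,1])[:3]
    return np.array([pic["fx"]*c[0]/c[2]+pic["cx"],pic["fy"]*c[1]/c[2]+pic["cy"]])
def plane(pic,u,v,z):
    E=np.linalg.inv(pic["extrinsics"]);d=E[:3,:3]@[(u-pic["cx"])/pic["fx"],(v-pic["cy"])/pic["fy"],1];o=E[:3,3]
    return o+d*(z-o[2])/d[2]
def save(pic,n): cv2.imwrite("pics/"+n,pic["color"][:,:,::-1])
E
python3 - <<'E'
from h import *
for n in("top","side"):
    p=ctrl.read_camera(n);save(p,n+"0.png");print(n,p["fx"],p["cx"],p["cy"],np.linalg.inv(p["extrinsics"]).round(3).tolist())
    for t in "core_stand core_wide core_thick core_small clip dish v_rest winder bottle caliper".split():
        for d in ctrl.look_for(p,t)[:3]:
            W=w(p,d["position"])[:3];print(t,round(d["p"],2),W.round(3),px(p,W).round())
s=ctrl.get_state();print(s["time"],s["eef_pos"],s["tcp_rot"],s["opening"])
E
```

```text
top 507.33015654890977 318.9146792540266 195.28132964261803 [[0.015, -0.995, 0.097, 0.336], [-1.0, -0.015, 0.001, -0.024], [0.0, -0.097, -0.995, 1.372], [0.0, 0.0, 0.0, 1.0]]
core_stand 0.95 [0.304 0.301 0.01 ] [197. 255.]
core_stand 0.76 [ 0.187 -0.327  0.006] [432. 303.]
core_stand 0.63 [ 0.6   -0.054  0.013] [331. 147.]
core_wide 0.61 [ 0.605 -0.072  0.125] [340. 137.]
core_wide 0.56 [0.736 0.011 0.056] [308.  94.]
core_wide 0.52 [ 0.453 -0.151  0.058] [368. 200.]
core_thick 0.61 [ 0.606 -0.033  0.129] [324. 136.]
dish 0.69 [ 0.441 -0.013  0.003] [315. 206.]
dish 0.54 [0.601 0.013 0.129] [306. 138.]
v_rest 0.67 [ 0.456 -0.301  0.016] [423. 201.]
winder 0.94 [0.516 0.358 0.037] [176. 174.]
bottle 0.63 [0.669 0.244 0.075] [218. 115.]
caliper 0.79 [ 0.673 -0.24   0.006] [400. 123.]
side 514.5752532473264 321.82803243227744 199.04592602343513 [[-0.985, -0.136, 0.102, 0.327], [-0.17, 0.723, -0.67, 0.95], [0.017, -0.678, -0.735, 1.159], [0.0, 0.0, 0.0, 1.0]]
core_stand 0.8 [0.306 0.315 0.008] [366. 330.]
core_stand 0.73 [0.586 0.047 0.033] [279. 226.]
core_stand 0.72 [ 0.445 -0.017  0.003] [331. 223.]
core_wide 0.73 [0.731 0.012 0.036] [233. 209.]
core_wide 0.63 [ 0.457 -0.156  0.039] [335. 180.]
core_wide 0.56 [ 0.607 -0.068  0.12 ] [280. 175.]
core_small 0.74 [ 0.444 -0.019  0.001] [332. 222.]
dish 0.93 [ 0.447 -0.019  0.003] [331. 222.]
v_rest 0.74 [ 0.459 -0.295  0.019] [340. 155.]
winder 0.72 [ 0.603 -0.026  0.121] [277. 185.]
winder 0.67 [0.515 0.388 0.039] [276. 337.]
bottle 0.84 [0.674 0.262 0.069] [225. 276.]
bottle 0.59 [ 0.601 -0.029  0.119] [278. 185.]
caliper 0.79 [ 0.672 -0.245  0.001] [274. 161.]
1.1 [ 0.22181478 -0.63749447  0.2533351 ] [ 9.86021041e-01  1.66620849e-01 -4.34211549e-06 -3.58225580e-06] 1.0041657961972763
```

View pics/top0.png

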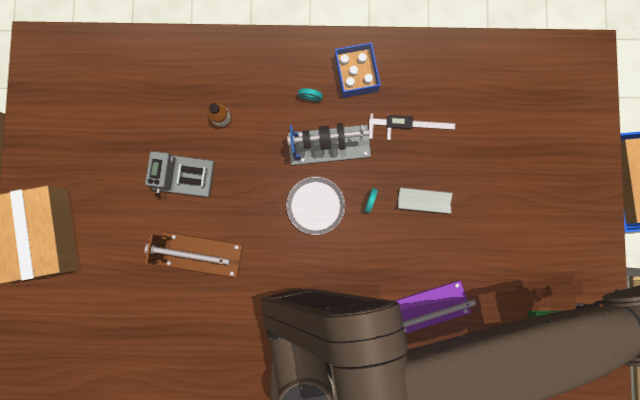

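View pics/side0.png

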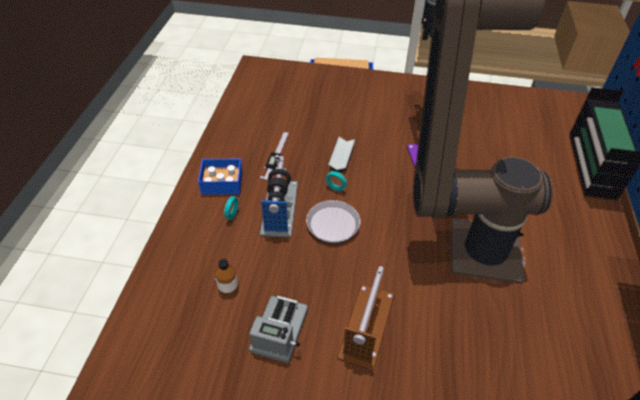

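The job stand is the grey/blue one at top (330,145). The brown (193,255) and purple (432,303) stands are look-alikes, and so are the turquoise rings at (310,95) and (371,200). I'll move the wrist camera over the work for better poses.

```bash
cat >> h.py <<'E'
def rel(pos,yaw,tilt=None,cmd=None):
    """print turn(deg) & shift(mm) from measured/commanded pose to tool-down pose with tool-x yaw (deg)"""
    s=ctrl.get_state(); p0,r0=(s["eef_pos"],R.from_quat(s["tcp_rot"])) if cmd is None else cmd
    t=R.from_euler("z",yaw,degrees=True)*R.from_euler("x",180,degrees=True)
    if tilt is not None: t=t*R.from_rotvec(np.array(tilt),degrees=True)
    print("turn",(r0.inv()*t).as_rotvec(degrees=True).round(2),"shift",(r0.inv().apply(np.array(pos)-p0)*1000).round(1))
def fpx(pic,P):
    c=(pic["extrinsics"]@np.r_[P,1])[:3];r=np.hypot(*c[:2]);th=np.arctan2(r,c[2])
    return np.array([pic["cx"]+pic["fx"]*th*c[0]/r,pic["cy"]+pic["fy"]*th*c[1]/r])
def fplane(pic,u,v,z):
    E=np.linalg.inv(pic["extrinsics"]);a=np.array([(u-pic["cx"])/pic["fx"],(v-pic["cy"])/pic["fy"]]);th=np.hypot(*a)
    d=E[:3,:3]@np.r_[a/th*np.sin(th),np.cos(th)];o=E[:3,3];return o+d*(z-o[2])/d[2]
def crop(pic,n,x0,x1,y0,y1,k):
    c=pic["color"][y0:y1,x0:x1,::-1];cv2.imwrite("pics/"+n,cv2.resize(c,None,fx=k,fy=k,interpolation=cv2.INTER_CUBIC))
E
python3 - <<'E'
from h import *
p=ctrl.read_camera("wrist");s=ctrl.get_state()
T=np.eye(4);T[:3,:3]=R.from_quat(s["tcp_rot"]).as_matrix();T[:3,3]=s["eef_pos"]
print(p["fx"],(p["extrinsics"]@T).round(3),ctrl.nose_length)
rel([.48,-.12,.36],8)
E
```

```text
309.70691628693146 [[ 0.001  1.     0.002  0.   ]
 [-0.961  0.001 -0.275  0.033]
 [-0.275 -0.001  0.961  0.134]
 [ 0.     0.     0.     1.   ]] 0.022
turn [ 0.    0.   11.18] shift [ 413.9 -403.9 -106.7]
```

Call:
send_rows(
  rows="0 0 2 40 -40 -30 1;0 0 4 85 -82 -60 1;0 0 6 130 -125 -90 1;0 0 8 170 -165 -107 1;0 0 10 210 -205 -107 1;0 0 11 250 -245 -107 1;0 0 11 290 -285 -107 1;0 0 11 330 -325 -107 1",
)

```text
time: 2.15
eef_pos: [0.4272, -0.2203, 0.3607]
tcp_rot: [0.997, 0.071, 0.0, 0.0]
contact_force: [1.0, -1.4, -0.3]
opening: 1.002
finger_force: 0.0
```

Call:
send_rows(
  rows="0 0 0 30 -20 0 1;0 0 0 58 -41 0 1;0 0 0 83 -62 0 1;0 0 0 83 -62 0 1;0 0 0 83 -62 0 1",
)

```text
time: 2.78
eef_pos: [0.4997, -0.1492, 0.3603]
tcp_rot: [0.997, 0.071, -0.0, 0.0]
contact_force: [0.2, 0.1, -0.2]
opening: 1.001
finger_force: 0.0
```

Run:
```python
from h import *
s=ctrl.get_state();print(s["time"],s["eef_pos"],R.from_quat(s["tcp_rot"]).as_matrix().round(3)[:,0])
p=ctrl.read_camera("wrist");save(p,"w1.png")
np.save("w1.npy",p["extrinsics"])
p=ctrl.read_camera("top");crop(p,"top1.png",260,480,80,230,3.5);print(p["cx"],p["cy"],p["fy"])
```

```text
2.775 [ 0.49971225 -0.14923271  0.36029388] [ 0.99   0.142 -0.001]
318.9146792540266 195.28132964261803 507.33015654890977
```

View pics/w1.png

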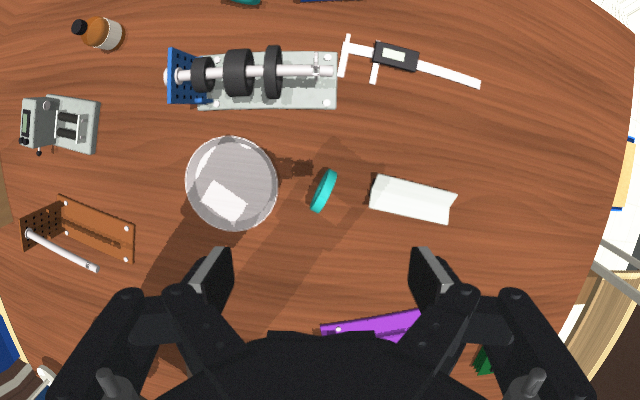

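The wrist picture shows the order from the blue plate: small (203,75), thick (238,72), wide (272,70). The clip is at about (325,70). The dish is at (232,183), the V-channel at (412,200) and the winder at (60,123).

Run:
```python
from h import *
im=cv2.imread("pics/w1.png")
a=cv2.resize(im[38:118,158:348],None,fx=4,fy=4,interpolation=cv2.INTER_CUBIC)
b=cv2.resize(im[168:230,362:467],None,fx=4,fy=4,interpolation=cv2.INTER_CUBIC)
c=np.zeros((a.shape[0]+b.shape[0],a.shape[1],3),np.uint8);c[:a.shape[0]]=a;c[a.shape[0]:,:b.shape[1]]=b
w_=cv2.resize(im[90:160,15:105],None,fx=3.7,fy=3.5,interpolation=cv2.INTER_CUBIC);c[a.shape[0]:a.shape[0]+245,425:425+w_.shape[1]]=w_[:, :335]
cv2.imwrite("pics/w1c.png",c)
```

```text
(no output)
```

View pics/w1c.png

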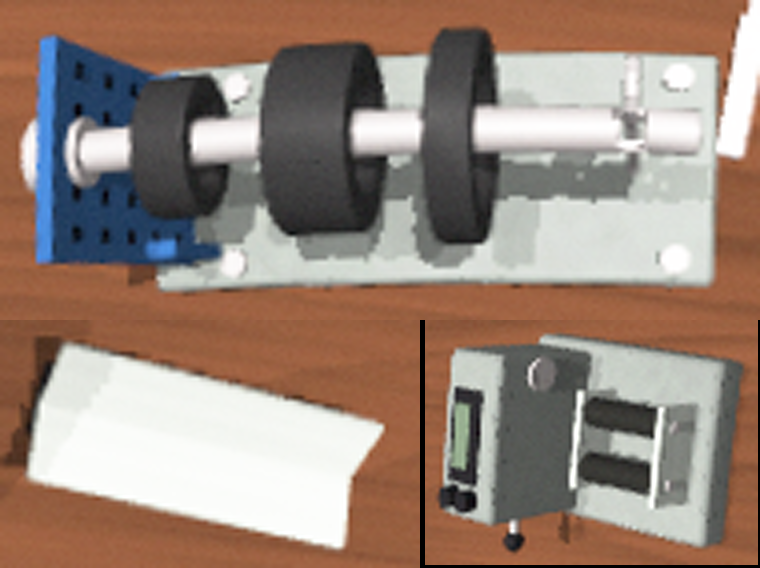

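Crop: wide (thin, largest) hangs in front at (460,135), thick in the middle at (322,138), small at (180,147) next to the plate. The clip is at (632,110). The stand has the grey base and blue plate, so it fits. I'll fit poses from the corner picks.

```bash
cat >> h.py <<'E'
from scipy.optimize import least_squares
def fit(pic,pts,x0,f=fpx):
    L=np.array([a for a,_ in pts],float)/1000;U=np.array([b for _,b in pts])
    def W(q):
        c,s=np.cos(q[2]),np.sin(q[2]);return np.c_[q[0]+c*L[:,0]-s*L[:,1],q[1]+s*L[:,0]+c*L[:,1],L[:,2]]
    r=lambda q:(np.array([f(pic,P) for P in W(q)])-U).ravel()
    o=least_squares(r,x0,loss="soft_l1");print("x,y,yawdeg",o.x[:2].round(4),np.degrees(o.x[2]).round(2),"res",r(o.x).reshape(-1,2).round(1).tolist());return o.x
E
python3 - <<'E'
from h import *
q=ctrl.read_camera("wrist")
q["extrinsics"]=np.load("w1.npy");print(q["cx"],q["cy"])
S=[((45,-110,10),(337,52.2)),((-45,-110,10),(336.5,109)),((-45,110,10),(197.5,110)),((0,-105,115),(333.2,70.5)),((35,87,135),(171.7,47.5)),((-35,87,135),(170.5,103.5))]
fit(q,S,[.6,-.05,0])
V=[((27,70,27),(378.2,173.5)),((27,-70,27),(457.5,194.8)),((-27,-70,27),(447.8,225)),((-27,70,27),(369,207.5)),((0,-70,12),(449.5,207.5))]
fit(q,V,[.456,-.3,0])
print("dish",fplane(q,231.5,183,.022))
E
```

```text
320.57698695038147 198.09123509123262
x,y,yawdeg [ 0.6049 -0.044 ] 7.01 res [[-1.6, -1.3], [-2.4, 0.4], [-3.1, 1.3], [1.2, 0.2], [0.9, -0.9], [1.2, 0.2]]
x,y,yawdeg [ 0.4557 -0.3057] -5.01 res [[0.0, 0.4], [0.6, -0.1], [-0.3, 0.2], [-0.2, -0.3], [-0.0, -0.2]]
dish [ 0.44167851 -0.01675745  0.022     ]
```

Run:
```python
from h import *
rel([.6153,-.1284,.24],7)
```

```text
turn [0.02 0.   1.1 ] shift [117.6  -4.9 120.4]
```

Call:
send_rows(
  rows="0 0 1.1 40 -2 40 1;0 0 1.1 80 -4 80 1;0 0 1.1 117.5 -5 120 1;0 0 1.1 117.5 -5 120 0;0 0 1.1 117.5 -5 120 -0.4;0 0 1.1 117.5 -5 120 -0.4",
)

```text
time: 3.68
eef_pos: [0.6158, -0.1282, 0.2434]
tcp_rot: [0.998, 0.061, 0.002, 0.001]
contact_force: [-0.0, 0.4, 0.6]
opening: 0.379
finger_force: 0.0
```

Run:
```python
from h import *
s=ctrl.get_state();print(s["time"],s["eef_pos"],s["opening"])
p=ctrl.read_camera("wrist");save(p,"w2.png");np.save("w2.npy",p["extrinsics"])
for t in("clip","core_wide","core_thick","core_small"):
    for d in ctrl.look_for(p,t)[:2]:
        W=w(p,d["position"])[:3];print(t,round(d["p"],2),W.round(3),fpx(p,W).round())
```

```text
3.675 [ 0.6158452  -0.12818227  0.24341418] 0.37921488461230307
clip 0.57 [ 0.631 -0.125  0.138] [319. 185.]
core_wide 0.92 [ 0.617 -0.076  0.124] [257. 190.]
core_wide 0.74 [0.675 0.236 0.064] [ 47. 109.]
core_thick 0.56 [ 0.61  -0.037  0.13 ] [208. 194.]
core_small 0.69 [0.604 0.007 0.123] [165. 193.]
```

View pics/w2.png

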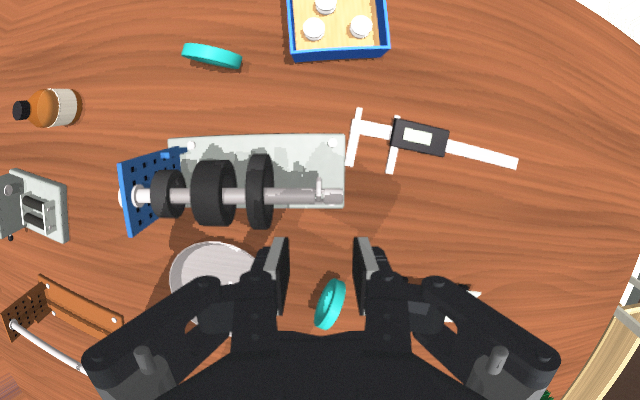

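Run:
```python
from h import *
im=cv2.imread("pics/w2.png")
a=cv2.resize(im[125:245,115:355],None,fx=3.33333,fy=3.33333,interpolation=cv2.INTER_CUBIC)
cv2.imwrite("pics/w2c.png",a)
```

```text
(no output)
```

View pics/w2c.png

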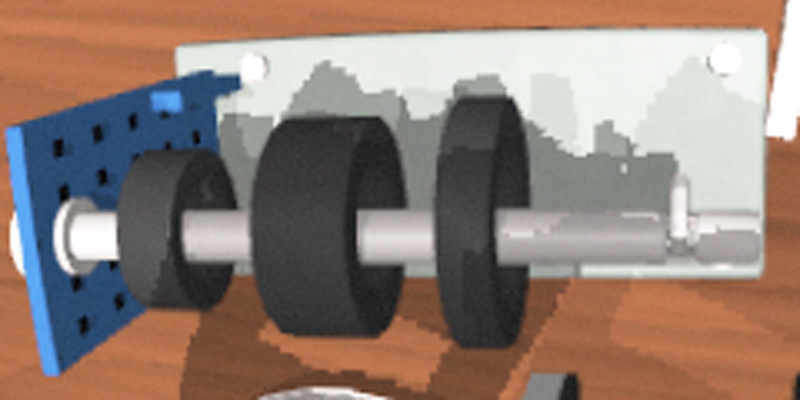

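Run:
```python
from h import *
q=ctrl.read_camera("wrist");q["extrinsics"]=np.load("w2.npy")
f=lambda l:[(a,(b[0]/3.33333+115,b[1]/3.33333+125)) for a,b in l]
B=[((45,-110,10),(765,32)),((-45,-110,10),(763,277)),((45,110,10),(178,45))]
T=[((35,87,135),(22,126)),((-35,87,135),(60,372)),((0,-105,115),(757,237)),((0,87,115),(75,236))]
fit(q,f(B+T),[.6,-.05,.1])
o=fit(q,f(T),[.6,-.05,.1]);fit(q,f(B),[.6,-.05,.1])
c,s=np.cos(o[2]),np.sin(o[2])
g=lambda x,y,z:(fpx(q,[o[0]+c*x-s*y,o[1]+s*x+c*y,z])-[115,125])*3.33333
for n,P in dict(cliploop=(.012,-.085,.134),cliptop=(0,-.085,.146),wtop=(0,-.035,.134),wl=(0,-.028,.134),ttop_f=(0,-.003,.135),ttop_b=(0,.023,.135)).items():print(n,g(*P).round())
```

```text
x,y,yawdeg [ 0.6055 -0.0442] 6.74 res [[-1.6, -1.0], [-2.6, 1.1], [-4.6, -0.4], [0.2, -0.4], [0.4, 1.3], [2.7, 0.2], [0.7, -0.4]]
x,y,yawdeg [ 0.6054 -0.0432] 6.78 res [[-0.7, -0.3], [-0.5, 1.3], [1.4, 0.0], [-0.2, -0.4]]
x,y,yawdeg [ 0.6054 -0.0473] 6.91 res [[1.0, -0.9], [0.0, 1.1], [-2.6, 0.0]]
cliploop [682. 208.]
cliptop [681. 274.]
wtop [469. 257.]
wl [440. 257.]
ttop_f [339. 258.]
ttop_b [242. 257.]
```

Run:
```python
from h import *
s=ctrl.get_state();print(s["time"],s["eef_pos"],s["tcp_rot"],s["opening"])
rel([.6154,-.1276,.150],6.8)
```

```text
3.975 [ 0.61554319 -0.12742992  0.24133528] [9.98098649e-01 6.16320100e-02 6.95233022e-04 3.13552830e-04] 0.3008219154238842
turn [ 0.04 -0.08  0.27] shift [-0.3  0.1 91.3]
```

Call:
send_rows(
  rows="0 0 0.3 0 0 30 -0.4;0 0 0.3 0 0 60 -0.4;0 0 0.3 0 0 80 -0.4;0 0 0.3 0 0 90 -0.4;0 0 0.3 0 0 90.5 -0.4;0 0 0.3 0 0 90.5 -0.4;0 0 0.3 0 0 90.5 -1;0 0 0.3 0 0 90.5 -1",
  grip_force=25,
)

```text
time: 4.97
eef_pos: [0.6162, -0.1275, 0.1509]
tcp_rot: [0.998, 0.059, 0.001, 0.0]
contact_force: [0.5, -0.8, 1.5]
opening: 0.029
finger_force: 24.4
```

Call:
send_rows(
  rows="0 0 0 0 0 0 -1;0 0 0 0 0 0 -1;0 0 0 0 0 0 -1",
)

```text
time: 5.35
eef_pos: [0.6161, -0.1275, 0.1506]
tcp_rot: [0.998, 0.059, 0.001, 0.0]
contact_force: [0.9, -0.8, 3.0]
opening: 0.029
finger_force: 24.6
```

Call:
send_rows(
  rows="0 0 0 0 0 -15 -1;0 0 0 0 0 -35 -1;0 0 0 0 0 -55 -1;0 0 0 0 0 -85 -1;0 0 0 0 0 -110 -1;0 0 0 0 0 -110 -1",
)

```text
time: 6.1
eef_pos: [0.6167, -0.1278, 0.2642]
tcp_rot: [0.998, 0.059, 0.003, 0.001]
contact_force: [0.1, 0.3, -0.2]
opening: 0.025
finger_force: 24.4
```

Run:
```python
from h import *
p=ctrl.read_camera("wrist");crop(p,"w3.png",200,440,130,330,2.5)
rel([.442,-.017,.26],30)
```

```text
turn [  0.11  -0.1  -23.21] shift [-159.6 -130.2    1.3]
```

View pics/w3.png

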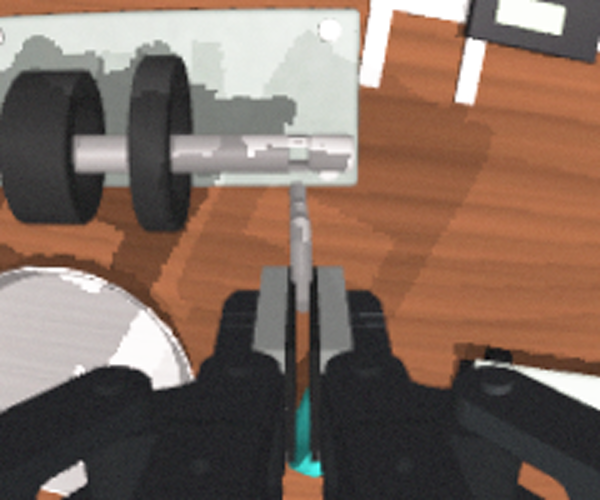

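Run:
```python
from h import *
rel([.442,.011,.26],90)
s=ctrl.get_state();print(s["time"],s["qpos"])
```

```text
turn [ 1.600e-01 -4.000e-02 -8.321e+01] shift [-156.3 -158.     1.2]
6.15 [-3.65064336e-01  1.78783902e-01  1.68885933e+00 -3.10841712e-04
  1.27140431e+00  1.08736358e+00]
```

Call:
send_rows(
  rows="0 0 -10 -20 -20 0 -1;0 0 -20 -40 -40 0 -1;0 0 -30.5 -60 -60 0 -1;0 0 -41 -80 -80 0 -1;0 0 -51.5 -100 -100 0 -1;0 0 -62 -120 -120 0 -1;0 0 -72.5 -140 -142 0 -1;0 0 -83 -156 -158 0 -1",
)

```text
time: 7.15
eef_pos: [0.4402, 0.012, 0.2581]
tcp_rot: [0.706, 0.708, -0.001, -0.001]
contact_force: [0.8, 0.1, -0.4]
opening: 0.032
finger_force: 24.4
```

Call:
send_rows(
  rows="0 0 0 0 0 0 -1;0 -10 0 0 0 20 -1;0 -20 0 0 0 40 -1;0 -30 0 0 0 60 -1;0 -40 0 0 0 80 -1;0 -45 0 0 0 100 -1;0 -45 0 0 0 110 -1;0 -45 0 0 0 110 -1",
)

```text
time: 8.15
eef_pos: [0.4421, 0.0108, 0.1492]
tcp_rot: [0.655, 0.652, -0.271, 0.269]
contact_force: [-0.1, -0.8, 0.1]
opening: 0.028
finger_force: 24.5
```

Run:
```python
from h import *
rel([.442,.011,.052],90,(0,-45,0))
s=ctrl.get_state();print(s["eef_pos"],s["qpos"])
```

```text
turn [-0.26 -0.04 -0.16] shift [68.8  0.  68.6]
[0.44206364 0.01080101 0.14918437] [ 0.1550978   0.06519452  2.17713376 -0.84037423  1.21174671  0.5984258 ]
```

Tilt works. Next is down to the floor, release, and back up along the tool.

Call:
send_rows(
  rows="0 0 0 20 0 20 -1;0 0 0 40 0 40 -1;0 0 0 54 0 54 -1;0 0 0 62 0 62 -1;0 0 0 66 0 66 -1;0 0 0 68 0 68 -1;0 0 0 68.5 0 68.5 -1;0 0 0 68.5 0 68.5 -1",
)

```text
time: 9.15
eef_pos: [0.4426, 0.0112, 0.0536]
tcp_rot: [0.655, 0.652, -0.271, 0.271]
contact_force: [-0.2, -1.3, 1.8]
opening: 0.03
finger_force: 24.5
```

Call:
send_rows(
  rows="0 0 0 0 0 0 -0.9;0 0 0 0 0 0 -0.8;0 0 0 0 0 0 -0.6;0 0 0 0 0 0 -0.5;0 0 0 0 0 -15 -0.5;0 0 0 -20 0 -50 -0.5;0 0 0 -50 0 -90 -0.5;0 0 0 -90 0 -120 -0.5",
)

```text
time: 10.15
eef_pos: [0.4421, 0.0336, 0.2036]
tcp_rot: [0.654, 0.653, -0.27, 0.27]
contact_force: [1.1, -0.5, 0.0]
opening: 0.251
finger_force: 0.0
```

Run:
```python
from h import *
p=ctrl.read_camera("top");
a=cv2.resize(p["color"][160:250,260:370,::-1],None,fx=5,fy=5,interpolation=cv2.INTER_CUBIC);cv2.imwrite("pics/t3.png",a)
for d in ctrl.look_for(p,"clip")[:2]:
        W=w(p,d["position"])[:3];print(round(d["p"],2),W.round(3),px(p,W).round())
rel([.60,-.10,.26],96.8)
```

```text
turn [-2.03 44.9  -6.88] shift [-129.2  155.6   58.8]
```

View pics/t3.png

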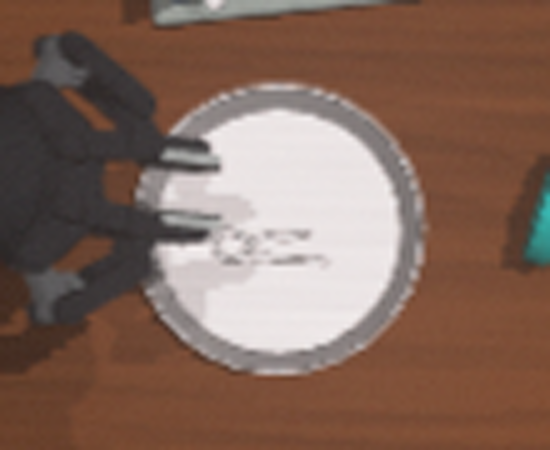

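The clip lies in the dish at (270,245) in the crop. Next I straighten up and go above the wide core.

Call:
send_rows(
  rows="0 10 0 -20 10 0 0;0 20 0 -40 20 0 1;-0.5 30 -2 -70 60 20 1;-1 40 -4 -100 100 40 1;-2 45 -7 -125 140 57 1;-2 45 -7 -129 156 59 1;-2 45 -7 -129 156 59 1;-2 45 -7 -129 156 59 1",
)

```text
time: 11.25
eef_pos: [0.5968, -0.1, 0.2502]
tcp_rot: [0.663, 0.748, -0.005, -0.006]
contact_force: [0.2, -0.3, 0.1]
opening: 0.997
finger_force: 0.0
```

Run:
```python
from h import *
s=ctrl.get_state();print(s["time"],s["opening"],s["qpos"])
rel([.6095,-.078,.25],96.8)
p=ctrl.read_camera("wrist");save(p,"w4.png");np.save("w4.npy",p["extrinsics"])
```

```text
11.25 0.9974001081604166 [-0.3318441   0.1448085   1.7488092  -0.0044434   1.26330755 -0.45082182]
turn [-0.9  -0.16  0.1 ] shift [20.3 15.2  0.1]
```

View pics/w4.png

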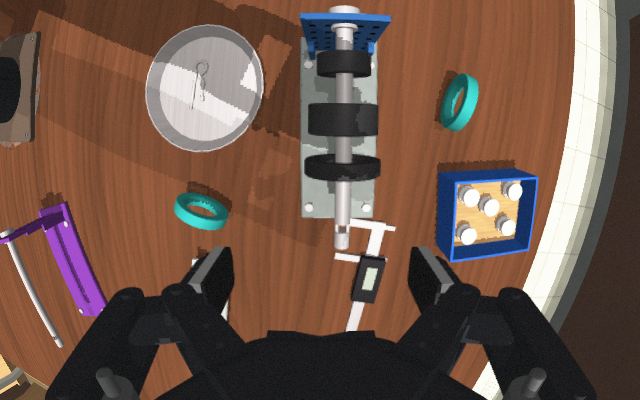

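The wrist view down the spindle shows wide at (342,168) spanning columns 305–380, thick at (343,119), small at (343,64), and the clip in the dish at (202,85). I'll check the predictions against these.

Run:
```python
from h import *
q=ctrl.read_camera("wrist");q["extrinsics"]=np.load("w4.npy")
im=cv2.imread("pics/w4.png");g=im.sum(2)
o=[.6054,-.0432,np.radians(6.8)];c,s=np.cos(o[2]),np.sin(o[2])
W=lambda x,y,z:fpx(q,[o[0]+c*x-s*y,o[1]+s*x+c*y,z]).round(1)
print("wide",W(-.034,-.035,.100),W(.034,-.035,.100),"top",W(0,-.042,.134),W(0,-.028,.134))
print("thick",W(-.03,.01,.105),W(.03,.01,.105),"top",W(0,-.003,.135),W(0,.023,.135))
print("small",W(-.023,.055,.108),W(.023,.055,.108),"top",W(0,.046,.131),W(0,.064,.131))
print("end",W(-.007,-.105,.115),W(.007,-.105,.115),"base",W(-.045,-.11,.01),W(.045,-.11,.01),"plate",W(-.035,.087,.135),W(.035,.087,.135))
for r in(62,118,168): 
    d=np.where(g[r,290:400]<170)[0]+290;print(r,d.min(),d.max())
col=g[:,325];d=np.where(col[40:200]<170)[0]+40;print(d[np.r_[True,np.diff(d)>1]],d[np.r_[np.diff(d)>1,True]])
```

```text
wide [303.7 168.4] [379.9 169.1] top [344.1 185.2] [344.5 167.6]
thick [307.6 117.6] [378.  118.6] top [345.1 135.4] [345.4 101.3]
small [315.9  64.8] [371.  66.] top [345.3  71.9] [345.3  49.3]
end [333.4 248.2] [348.8 248.2] base [300.5 215.5] [373.2 215.8] plate [299.  20.] [391.2  22.4]
62 317 369
118 291 377
168 305 379
[ 40  51 103 155] [ 49  76 135 179]
```

Call:
send_rows(
  rows="-0.5 0 0 20 15 0 1;-0.5 0 0 20.5 15 30 1;-0.5 0 0 20.5 15 70 1;-0.5 0 0 20.5 15 110 1;-0.5 0 0 20.5 15 140 1;-0.5 0 0 20.5 15 150 1;-0.5 0 0 20.5 15 150 1;-0.5 0 0 20.5 15 150 1",
)

```text
time: 12.35
eef_pos: [0.6091, -0.0791, 0.1028]
tcp_rot: [0.664, 0.748, -0.001, -0.001]
contact_force: [0.1, 0.4, -0.1]
opening: 1.003
finger_force: 0.0
```

Run:
```python
from h import *
rel([.6095,-.078,.10],96.8)
p=ctrl.read_camera("wrist");crop(p,"w5.png",120,520,0,400,1.5)
```

```text
turn [-0.13 -0.03  0.04] shift [1.  0.5 2.8]
```

View pics/w5.png

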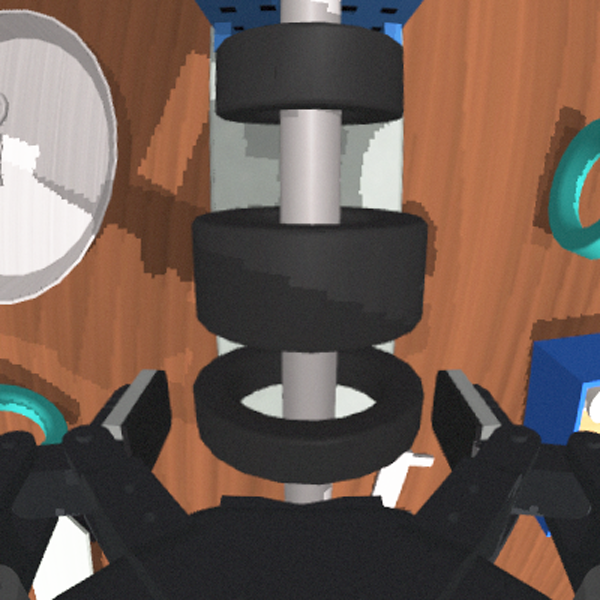

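Call:
send_rows(
  rows="0 0 0 1 1.5 2 1;0 0 0 1 1.5 2 0.7;0 0 0 1 1.5 2 0.3;0 0 0 1 1.5 2 0.2;0 0 0 1 1.5 2 0.2;0 0 0 1 1.5 2 0.2",
  grip_force=45,
)

```text
time: 13.15
eef_pos: [0.6098, -0.0779, 0.0994]
tcp_rot: [0.664, 0.748, -0.001, -0.002]
contact_force: [-0.1, -0.1, 4.8]
opening: 0.784
finger_force: 50.5
```

Call:
send_rows(
  rows="0 0 0 0 0 -5 0.2;0 0 0 0 0 -10 0.2;0 0 0 0 0 -15 0.2;0 0 0 0 0 -15 0.2",
)

```text
time: 13.65
eef_pos: [0.6096, -0.0778, 0.1142]
tcp_rot: [0.664, 0.748, -0.001, -0.002]
contact_force: [-0.1, -0.4, -1.0]
opening: 0.782
finger_force: 50.7
```

Run:
```python
from h import *
s=ctrl.get_state();print(s["eef_pos"],s["contact_force"],s["wrist_torque"],s["opening"])
p=ctrl.read_camera("wrist");crop(p,"w6.png",200,440,150,340,2)
rel([.4528,-.3386,.16],85)
```

```text
[ 0.60960695 -0.07784519  0.11420905] [-0.1245797  -0.41915234 -0.99376533] [-0.01360231 -0.01696621 -0.00674329] 0.7817176228063129
turn [-0.3  -0.07 11.83] shift [-240.2 -186.8  -45.5]
```

View pics/w6.png

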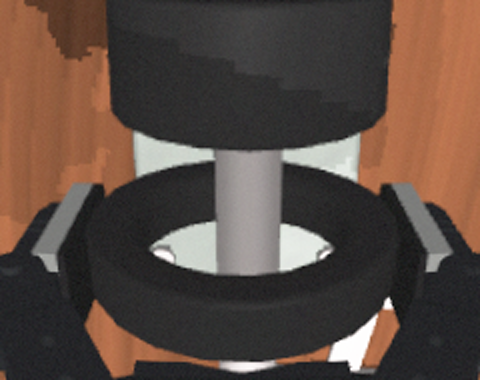

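The wide core is held squarely and clear of the spindle. I slide it off and carry it to the V-channel.

Call:
send_rows(
  rows="0 0 0 -12 0 0 0.2;0 0 0 -32 0 0 0.2;0 0 0 -55 0 0 0.2;0 0 0 -80 0 0 0.2;0 0 0 -105 0 0 0.2;0 0 0 -125 0 -10 0.2;0 0 3 -140 -20 -25 0.2;0 0 6 -160 -50 -40 0.2",
)

```text
time: 14.7
eef_pos: [0.5792, -0.2439, 0.155]
tcp_rot: [0.702, 0.712, -0.001, -0.002]
contact_force: [0.5, -0.4, -0.5]
opening: 0.786
finger_force: 50.9
```

Run:
```python
from h import *
s=ctrl.get_state();print(s["time"],s["eef_pos"],s["qpos"])
rel([.4528,-.3386,.16],85)
```

```text
14.7 [ 0.57919169 -0.24394178  0.15498253] [-0.55924062  0.2825334   1.76989964 -0.00194847  1.09335876 -0.57194697]
turn [-0.26 -0.03  5.78] shift [ -92.9 -127.7   -4.5]
```

Call:
send_rows(
  rows="-0.3 0 3 -20 -30 -2 0.2;-0.3 0 5.8 -45 -65 -4 0.2;-0.3 0 5.8 -70 -100 -4 0.2;-0.3 0 5.8 -90 -124 -4 0.2;-0.3 0 5.8 -91 -125 30 0.2;-0.3 0 5.8 -91 -125 60 0.2;-0.3 0 5.8 -91 -125 60 0.2;-0.3 0 5.8 -91 -125 60 0.2",
)

```text
time: 15.7
eef_pos: [0.4558, -0.3364, 0.0959]
tcp_rot: [0.737, 0.676, 0.0, 0.001]
contact_force: [0.4, 0.4, -1.7]
opening: 0.786
finger_force: 51.3
```

Run:
```python
from h import *
s=ctrl.get_state();print(s["time"],s["eef_pos"],s["contact_force"])
rel([.4528,-.3386,.0505],85)
p=ctrl.read_camera("wrist");save(p,"w7.png");np.save("w7.npy",p["extrinsics"])
```

```text
15.7 [ 0.45576337 -0.33636232  0.09589852] [ 0.36888574  0.44624302 -1.72925261]
turn [0.08 0.03 0.03] shift [-2.5 -2.8 45.4]
```

View pics/w7.png

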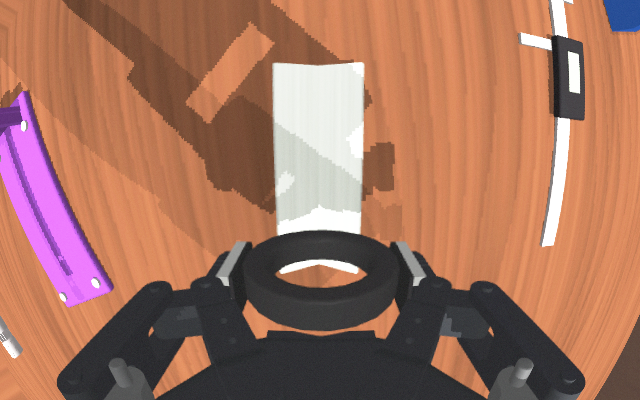

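Wide is centred at (321,275) over the V-channel, whose far corners are at (274,64) and (364,64). Checking those against the V fit, then lowering.

Run:
```python
from h import *
q=ctrl.read_camera("wrist");q["extrinsics"]=np.load("w7.npy")
V=[((-27,70,27),(274,64)),((27,70,27),(364,63.5))]
for a,b in V+[((-27,-20,27),(277,225)),((27,-20,27),(361,225))]:
    o=[.4557,-.3057,np.radians(-5)];c,s=np.cos(o[2]),np.sin(o[2]);a=np.array(a)/1000
    print(b,fpx(q,[o[0]+c*a[0]-s*a[1],o[1]+s*a[0]+c*a[1],a[2]]).round(1))
fit(q,V,[.456,-.3,-.09])
rel([.4528,-.3386,.0505],85)
```

```text
(274, 64) [273.5  62.2]
(364, 63.5) [363.3  62.1]
(277, 225) [276.3 205.6]
(361, 225) [360.4 205.6]
x,y,yawdeg [ 0.4564 -0.3068] -4.67 res [[0.1, -0.0], [-0.1, 0.0]]
turn [0.14 0.08 0.04] shift [-2.4 -3.2 45.9]
```

Call:
send_rows(
  rows="0 0 0 -2.5 -2.5 15 0.2;0 0 0 -2.5 -2.5 30 0.2;0 0 0 -2.5 -2.5 39 0.2;0 0 0 -2.5 -2.5 43 0.2;0 0 0 -2.5 -2.5 44.5 0.2;0 0 0 -2.5 -2.5 44.5 0.2;0 0 0 -2.5 -2.5 44.5 0.2;0 0 0 -2.5 -2.5 44.5 0.2",
)

```text
time: 16.8
eef_pos: [0.4536, -0.3384, 0.0512]
tcp_rot: [0.737, 0.676, 0.001, 0.001]
contact_force: [2.5, 1.2, 5.9]
opening: 0.785
finger_force: 51.9
```

Call:
send_rows(
  rows="0 0 0 0 0 0 0.6;0 0 0 0 0 0 0.7;0 0 0 0 0 0 1;0 0 0 0 0 0 1;0 0 0 0 0 -20 1;0 0 0 0 0 -50 1;0 0 0 0 0 -90 1;0 0 0 0 0 -120 1",
)

```text
time: 17.8
eef_pos: [0.4528, -0.3382, 0.1733]
tcp_rot: [0.737, 0.676, 0.0, 0.001]
contact_force: [-0.4, -0.4, -0.2]
opening: 1.005
finger_force: 0.0
```

Run:
```python
from h import *
s=ctrl.get_state();print(s["time"],s["eef_pos"],s["opening"])
p=ctrl.read_camera("wrist");save(p,"w8.png");np.save("w8.npy",p["extrinsics"])
# thick pose in world
o=[.6054,-.0432,np.radians(6.8)];c,s=np.cos(o[2]),np.sin(o[2])
for y in(.010,.055):print(o[0]-s*y,o[1]+c*y)
rel([o[0]-s*.01,o[1]+c*.01,.25],96.8)
```

```text
17.8 [ 0.45276707 -0.33824642  0.17326999] 1.005117146739016
0.604215960316935 -0.03327034491893463
0.5988877817431425 0.011413102945859531
turn [  0.39   0.39 -11.75] shift [318.  123.3 -73.2]
```

View pics/w8.png

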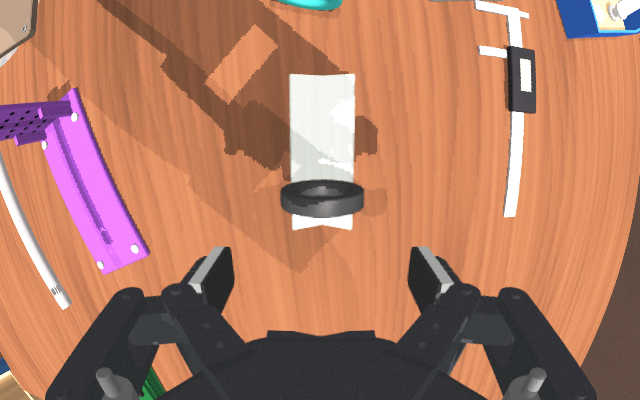

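Wide stands upright in the V at (322,198). Next, the thick core.

Call:
send_rows(
  rows="0 0 -1.5 30 12 -15 1;0 0 -3 75 29 -35 1;0 0 -5 120 46 -55 1;0 0 -7 165 64 -73 1;0 0 -9 210 81 -73 1;0 0 -11 255 99 -73 1;0 0 -11.8 295 115 -73 1;0 0 -11.8 318 123 -73 1",
)

```text
time: 18.85
eef_pos: [0.603, -0.0296, 0.2439]
tcp_rot: [0.663, 0.749, 0.001, -0.0]
contact_force: [0.8, -0.2, 0.2]
opening: 1.002
finger_force: 0.0
```

Call:
send_rows(
  rows="0 0 0 0 0 0 1;0 0 0 0 0 0 1;0 0 0 0 0 0 1",
)

```text
time: 19.23
eef_pos: [0.6021, -0.0326, 0.2433]
tcp_rot: [0.664, 0.748, 0.0, -0.0]
contact_force: [-0.0, 0.5, 0.4]
opening: 1.0
finger_force: 0.0
```

Run:
```python
from h import *
s=ctrl.get_state();print(s["time"],s["eef_pos"],s["qpos"])
rel([.6042,-.0333,.107],96.8)
p=ctrl.read_camera("wrist");g=p["color"].astype(int)
o=[.6054,-.0432,np.radians(6.8)];c,s=np.cos(o[2]),np.sin(o[2])
W=lambda x,y,z:fpx(p,[o[0]+c*x-s*y,o[1]+s*x+c*y,z]).round(1)
a,b=W(-.03,.01,.105),W(.03,.01,.105);print(a,b)
r=int(a[1]);m=(g[r].max(1)<75);x=np.where(m[int(a[0])-25:int(b[0])+25])[0]+int(a[0])-25;print(r,x[np.r_[True,np.diff(x)>1]],x[np.r_[np.diff(x)>1,True]])
```

```text
19.225 [ 0.60211462 -0.03263928  0.24326488] [-2.22565796e-01  1.38095557e-01  1.76927949e+00  8.02838335e-04
  1.23460574e+00 -3.40664148e-01]
turn [-0.01 -0.05 -0.05] shift [ -1.    2.  136.3]
[289.9 194.8] [359.1 194.8]
194 [291 334] [324 358]
```

Call:
send_rows(
  rows="0 0 0 -1 2 25 1;0 0 0 -1 2 65 1;0 0 0 -1 2 105 1;0 0 0 -1 2 128 1;0 0 0 -1 2 136 1;0 0 0 -1 2 136 1;0 0 0 -1 2 136 1;0 0 0 -1 2 136 0.7",
)

```text
time: 20.27
eef_pos: [0.6053, -0.0325, 0.1086]
tcp_rot: [0.664, 0.748, 0.001, 0.001]
contact_force: [-0.6, -0.0, 0.2]
opening: 0.853
finger_force: 0.0
```

Call:
send_rows(
  rows="0 0 0 0 0 0 0.3;0 0 0 0 0 0 0;0 0 0 0 0 0 0;0 0 0 0 0 0 0;0 0 0 0 0 0 0;0 0 0 0 0 0 0",
  grip_force=60,
)

```text
time: 21.02
eef_pos: [0.6051, -0.0324, 0.1084]
tcp_rot: [0.664, 0.748, 0.001, 0.0]
contact_force: [-1.7, -0.1, 6.5]
opening: 0.691
finger_force: 65.7
```

Call:
send_rows(
  rows="0 0 0 0 0 -3 0;0 0 0 0 0 -7 0;0 0 0 0 0 -10 0;0 0 0 0 0 -10 0",
)

```text
time: 21.52
eef_pos: [0.6045, -0.0322, 0.1171]
tcp_rot: [0.664, 0.748, 0.0, -0.0]
contact_force: [-0.2, -0.2, -2.6]
opening: 0.688
finger_force: 64.9
```

Call:
send_rows(
  rows="0 0 0 -12 0 0 0;0 0 0 -34 0 0 0;0 0 0 -58 0 0 0;0 0 0 -83 0 0 0;0 0 0 -108 0 0 0;0 0 0 -133 0 0 0;0 0 0 -155 0 -5 0;0 0 0 -175 0 -25 0",
)

```text
time: 22.52
eef_pos: [0.6244, -0.2072, 0.1406]
tcp_rot: [0.664, 0.748, -0.0, -0.002]
contact_force: [-0.2, -0.3, -2.4]
opening: 0.687
finger_force: 64.9
```

Run:
```python
from h import *
s=ctrl.get_state();print(s["time"],s["eef_pos"],s["contact_force"])
rel([.4589,-.2733,.16],85)
```

```text
22.525 [ 0.62443378 -0.20721458  0.1405763 ] [-0.21719708 -0.33035842 -2.41693612]
turn [-0.2  -0.16 11.81] shift [ -45.9 -172.3  -19. ]
```

Call:
send_rows(
  rows="0 0 2 -8 -25 -15 0;0 0 4 -16 -58 -19 0;0 0 6 -24 -92 -19 0;0 0 8 -33 -125 -19 0;0 0 10 -41 -155 -19 0;0 0 11.8 -46 -172 -19 0;0 0 11.8 -46 -172 -19 0;0 0 11.8 -46 -172 20 0",
)

```text
time: 23.52
eef_pos: [0.4634, -0.2746, 0.1258]
tcp_rot: [0.737, 0.676, 0.001, 0.005]
contact_force: [-0.3, 0.0, -2.7]
opening: 0.69
finger_force: 65.4
```

Call:
send_rows(
  rows="0 0 0 0 0 20 0;0 0 0 0 0 40 0;0 0 0 0 0 40 0;0 0 0 0 0 40 0",
)

```text
time: 24.02
eef_pos: [0.4611, -0.2724, 0.0828]
tcp_rot: [0.737, 0.676, 0.0, 0.0]
contact_force: [0.3, -0.2, -2.2]
opening: 0.689
finger_force: 65.3
```

Run:
```python
from h import *
s=ctrl.get_state();print(s["time"],s["eef_pos"],s["contact_force"])
rel([.4589,-.2733,.0504],85)
```

```text
24.025 [ 0.46105585 -0.27243852  0.08276886] [ 0.34336487 -0.22208406 -2.24095067]
turn [ 0.06 -0.01  0.07] shift [-1.1 -2.1 32.4]
```

Call:
send_rows(
  rows="0 0 0 -1 -2 12 0;0 0 0 -1 -2 22 0;0 0 0 -1 -2 28 0;0 0 0 -1 -2 30.5 0;0 0 0 -1 -2 31.5 0;0 0 0 -1 -2 31.5 0;0 0 0 -1 -2 31.5 0",
)

```text
time: 24.9
eef_pos: [0.4585, -0.2733, 0.0509]
tcp_rot: [0.737, 0.676, 0.0, 0.0]
contact_force: [1.6, 1.2, -0.8]
opening: 0.691
finger_force: 65.6
```

Call:
send_rows(
  rows="0 0 0 0 0 0.6 0;0 0 0 0 0 0.6 0;0 0 0 0 0 0.6 0.45;0 0 0 0 0 0.6 0.55;0 0 0 0 0 0.6 1;0 0 0 0 0 0.6 1;0 0 0 0 0 -20 1;0 0 0 0 0 -50 1",
)

```text
time: 25.9
eef_pos: [0.457, -0.2722, 0.0996]
tcp_rot: [0.737, 0.676, 0.0, -0.002]
contact_force: [0.4, -0.7, 0.4]
opening: 1.0
finger_force: 0.0
```

Call:
send_rows(
  rows="0 0 0 0 0 -40 1;0 0 0 0 0 -80 1;0 0 0 0 0 -110 1;0 0 0 0 0 -110 1",
)

```text
time: 26.4
eef_pos: [0.4591, -0.2741, 0.2134]
tcp_rot: [0.737, 0.676, 0.001, 0.003]
contact_force: [0.2, -1.3, -0.6]
opening: 1.002
finger_force: 0.0
```

Run:
```python
from h import *
s=ctrl.get_state();print(s["time"],s["eef_pos"],s["opening"])
p=ctrl.read_camera("wrist");save(p,"w9.png");np.save("w9.npy",p["extrinsics"])
g=p["color"].astype(int)
o=[.456,-.3062,np.radians(-4.9)];c,s=np.cos(o[2]),np.sin(o[2])
W=lambda x,y,z:fpx(p,[o[0]+c*x-s*y,o[1]+s*x+c*y,z]).round(1)
for n,y,r,z,t in(("thick",.033,.03,.047,.013),("wide",-.033,.034,.051,.007)):
    a,b=W(-r,y,z),W(r,y,z);i=int(a[1]);m=g[i].max(1)<75;x=np.where(m[int(a[0])-25:int(b[0])+25])[0]+int(a[0])-25
    print(n,a,b,x[np.r_[True,np.diff(x)>1]],x[np.r_[np.diff(x)>1,True]],"crown",W(.012,y-t,z+r*.93),W(.012,y+t,z+r*.93))
    k=int(W(.012,y,z+r)[0]);m=g[:300,k].max(1)<75;x=np.where(m)[0];print(k,x[np.r_[True,np.diff(x)>1]],x[np.r_[np.diff(x)>1,True]])
rel([.5989,.0114,.25],96.8)
```

```text
26.4 [ 0.45911953 -0.27413557  0.21337286] 1.0020860389181796
thick [289.3 184.5] [352.3 184.5] [290 299 348] [297 299 350] crown [334.7 206.4] [335.1 177.3]
335 [170 231 251] [179 243 254]
wide [287.1 249.3] [354.6 249.2] [288 340 352] [301 350 352] crown [334.1 270.9] [334.4 257.5]
334 [169 231 251] [179 242 254]
turn [  0.07   0.02 -11.77] shift [295.9 115.5 -38.9]
```

Call:
send_rows(
  rows="0 0 -1.5 30 12 -20 1;0 0 -3 75 29 -39 1;0 0 -5 118 46 -39 1;0 0 -7 160 62 -39 1;0 0 -9 203 79 -39 1;0 0 -11 245 96 -39 1;0 0 -11.8 280 110 -39 1;0 0 -11.8 296 115.5 -39 1",
)

```text
time: 27.45
eef_pos: [0.5982, 0.0134, 0.247]
tcp_rot: [0.663, 0.749, -0.001, -0.002]
contact_force: [-1.4, -0.2, 0.2]
opening: 1.0
finger_force: 0.0
```

Call:
send_rows(
  rows="0 0 0 0 0 0 1;0 0 0 0 0 0 1;0 0 0 0 0 0 1",
)

```text
time: 27.82
eef_pos: [0.5984, 0.0105, 0.2496]
tcp_rot: [0.664, 0.747, 0.0, -0.0]
contact_force: [-0.6, 0.2, 0.0]
opening: 0.999
finger_force: 0.0
```

Run:
```python
from h import *
s=ctrl.get_state();print(s["time"],s["eef_pos"],s["qpos"])
rel([.599,.0114,.111],96.8)
p=ctrl.read_camera("wrist");g=p["color"].astype(int);save(p,"w10.png")
o=[.6054,-.0432,np.radians(6.8)];c,s=np.cos(o[2]),np.sin(o[2])
W=lambda x,y,z:fpx(p,[o[0]+c*x-s*y,o[1]+s*x+c*y,z]).round(1)
a,b=W(-.023,.055,.108),W(.023,.055,.108);print(a,b)
r=int(a[1]);m=(g[r].max(1)<75);x=np.where(m[int(a[0])-25:int(b[0])+25])[0]+int(a[0])-25;print(r,x[np.r_[True,np.diff(x)>1]],x[np.r_[np.diff(x)>1,True]])
```

```text
27.825 [0.59835248 0.0105494  0.24959499] [-1.52065413e-01  1.22901696e-01  1.77427144e+00  7.71394488e-04
  1.24500053e+00 -2.69820040e-01]
turn [-0.02 -0.05 -0.07] shift [  0.6   0.8 138.6]
[296.7 192. ] [349.3 192. ]
192 [298 333] [318 348]
```

Call:
send_rows(
  rows="0 0 0 0.5 1 25 1;0 0 0 0.5 1 65 1;0 0 0 0.5 1 105 1;0 0 0 0.5 1 130 1;0 0 0 0.5 1 138.5 1;0 0 0 0.5 1 138.5 1;0 0 0 0.5 1 138.5 0.6;0 0 0 0.5 1 138.5 0.3",
)

```text
time: 28.88
eef_pos: [0.6005, 0.0124, 0.1127]
tcp_rot: [0.664, 0.748, 0.001, 0.001]
contact_force: [-0.6, 0.3, 0.1]
opening: 0.652
finger_force: 0.0
```

Call:
send_rows(
  rows="0 0 0 0 0 0 0.1;0 0 0 0 0 0 -0.2;0 0 0 0 0 0 -0.3;0 0 0 0 0 0 -0.3;0 0 0 0 0 0 -0.3;0 0 0 0 0 0 -0.3",
  grip_force=40,
)

```text
time: 29.62
eef_pos: [0.6, 0.0125, 0.1121]
tcp_rot: [0.664, 0.748, 0.001, -0.0]
contact_force: [-1.4, 0.3, 6.8]
opening: 0.533
finger_force: 40.9
```

Call:
send_rows(
  rows="0 0 0 0 0 -3 -0.3;0 0 0 0 0 -7 -0.3;0 0 0 0 0 -7 -0.3",
)

```text
time: 30.0
eef_pos: [0.5995, 0.0126, 0.118]
tcp_rot: [0.664, 0.748, 0.0, -0.0]
contact_force: [-0.2, -0.4, -0.9]
opening: 0.531
finger_force: 40.9
```

Call:
send_rows(
  rows="0 0 0 -10 0 0.8 -0.3;0 0 0 -30 0 0.8 -0.3;0 0 0 -55 0 0.8 -0.3;0 0 0 -80 0 0.8 -0.3;0 0 0 -105 0 0.8 -0.3;0 0 0 -130 0 0.8 -0.3;0 0 0 -155 0 0.8 -0.3;0 0 0 -178 0 0.8 -0.3",
)

```text
time: 31.0
eef_pos: [0.6208, -0.1661, 0.1171]
tcp_rot: [0.664, 0.748, 0.0, -0.0]
contact_force: [0.5, 0.4, -0.6]
opening: 0.529
finger_force: 40.9
```

Call:
send_rows(
  rows="0 0 0 -15 0 0 -0.3;0 0 0 -22 0 -20 -0.3;0 0 0 -22 0 -60 -0.3;0 0 0 -22 0 -110 -0.3;0 0 0 -22 0 -125 -0.3;0 0 0 -22 0 -125 -0.3",
)

```text
time: 31.75
eef_pos: [0.624, -0.186, 0.2442]
tcp_rot: [0.663, 0.748, 0.001, 0.001]
contact_force: [0.3, 0.7, -0.2]
opening: 0.528
finger_force: 41.2
```

Run:
```python
from h import *
s=ctrl.get_state();print(s["time"],s["eef_pos"],s["contact_force"])
rel([.51,.29,.24],90)
```

```text
31.75 [ 0.62401036 -0.18601708  0.24423453] [ 0.30545673  0.74805098 -0.18054882]
turn [0.17 0.03 6.87] shift [486.2 -56.3   3.7]
```

Call:
send_rows(
  rows="0 0 0 15 -2 0 -0.3;0 0 0 45 -6 0 -0.3;0 0 1 85 -10 0 -0.3;0 0 2 130 -15 0 -0.3;0 0 3 175 -20 0 -0.3;0 0 4 220 -25 0 -0.3;0 0 5 265 -30 0 -0.3;0 0 6 310 -35 0 -0.3",
)

```text
time: 32.75
eef_pos: [0.5494, 0.1196, 0.2397]
tcp_rot: [0.702, 0.712, -0.001, -0.002]
contact_force: [0.1, -0.4, 0.1]
opening: 0.53
finger_force: 41.1
```

Call:
send_rows(
  rows="0 0 0.9 45 -10 0 -0.3;0 0 0.9 90 -20 0 -0.3;0 0 0.9 130 -30 0 -0.3;0 0 0.9 160 -36 0 -0.3;0 0 0.9 174 -39 0 -0.3;0 0 0.9 174 -39 0 -0.3;0 0 0.9 174 -39 0 -0.3;0 0 0.9 174 -39 0 -0.3",
)

```text
time: 33.75
eef_pos: [0.5106, 0.2899, 0.2426]
tcp_rot: [0.708, 0.706, 0.0, -0.0]
contact_force: [-0.2, 0.5, -0.2]
opening: 0.527
finger_force: 41.1
```

Run:
```python
from h import *
s=ctrl.get_state();print(s["time"],s["eef_pos"],s["qpos"])
p=ctrl.read_camera("wrist");save(p,"w11.png");np.save("w11.npy",p["extrinsics"])
a=fpx(p,[.51,.37,.03]);print(a)
x0,y0=[int(max(0,v)) for v in (a-[90,90])];crop(p,"w11c.png",x0,x0+190,y0,y0+145,4);print(x0,y0)
```

```text
33.75 [0.51059411 0.2898506  0.24256012] [3.43259597e-01 1.03617815e-01 1.80853350e+00 9.18696087e-04
 1.22958794e+00 3.45645481e-01]
[321.26080112 102.27341625]
231 12
```

View pics/w11c.png

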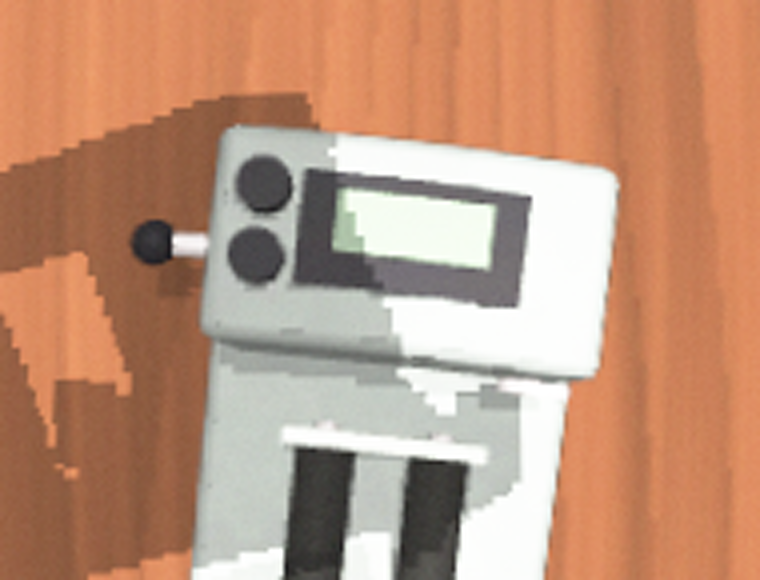

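The last permitted picture shows the winder's motor box top (front edge centre at crop (396,356), rear (422,149)) and the far roller ends at (325,451) and (440,461). I'll fit from these, then find the near roller ends numerically.

Run:
```python
from h import *
q=ctrl.read_camera("wrist");g=q["color"].astype(int).max(2)
f=lambda l:[(a,(b[0]/4+231,b[1]/4+12)) for a,b in l]
Bx=[((0,53,88),(396,356)),((0,103,88),(422,149))]
Rl=[((-15,30,43),(325,451)),((15,30,43),(440,461))]
fit(q,f(Bx),[.51,.37,-.1]);fit(q,f(Rl),[.51,.37,-.1])
o=fit(q,f(Bx+Rl),[.51,.37,-.1]);c,s=np.cos(o[2]),np.sin(o[2])
W=lambda x,y,z:fpx(q,[o[0]+c*x-s*y,o[1]+s*x+c*y,z]).round(1)
for x in(-.015,.015):
    print([W(x,y,.044).tolist() for y in(.03,0,-.03)])
    print([ (y,int(g[int(round(W(x,y/1000,.044)[1])),int(round(W(x,y/1000,.044)[0]))])) for y in range(40,-50,-3)])
    for y in(.02,.005,-.01,-.02):
        a=W(x,y,.036);r=int(round(a[1]));k=int(a[0]);print(y,a,[int(v) for v in g[r,k-12:k+13]])
```

```text
x,y,yawdeg [0.5112 0.3154] -6.82 res [[-0.1, 1.5], [0.1, -1.7]]
x,y,yawdeg [0.5129 0.3154] -4.96 res [[-0.2, -0.0], [0.2, 0.0]]
x,y,yawdeg [0.5122 0.3154] -6.16 res [[0.3, 1.4], [-0.1, -1.9], [-0.3, -0.3], [0.1, 0.3]]
[[311.9, 124.5], [309.0, 153.3], [306.2, 181.4]]
[(40, 202), (37, 233), (34, 253), (31, 109), (28, 62), (25, 59), (22, 62), (19, 64), (16, 62), (13, 63), (10, 62), (7, 62), (4, 54), (1, 56), (-2, 82), (-5, 85), (-8, 81), (-11, 82), (-14, 81), (-17, 82), (-20, 83), (-23, 80), (-26, 83), (-29, 254), (-32, 255), (-35, 248), (-38, 188), (-41, 184), (-44, 185), (-47, 182)]
0.02 [311.2 133.6] [206, 205, 204, 201, 135, 80, 54, 58, 58, 58, 62, 64, 63, 60, 59, 58, 55, 54, 48, 107, 165, 197, 197, 196, 200]
0.005 [309.7 147.6] [201, 201, 201, 207, 187, 119, 58, 51, 56, 56, 63, 64, 63, 62, 62, 60, 58, 51, 50, 52, 219, 249, 248, 248, 248]
-0.01 [308.3 161.5] [249, 249, 249, 249, 209, 79, 62, 70, 74, 76, 78, 83, 79, 80, 82, 73, 73, 69, 67, 104, 237, 248, 247, 248, 247]
-0.02 [307.4 170.7] [232, 163, 161, 163, 138, 97, 62, 71, 74, 73, 76, 83, 80, 78, 74, 74, 72, 69, 64, 105, 237, 241,
[... 211 characters left out ...]
94), (-5, 88), (-8, 93), (-11, 90), (-14, 91), (-17, 91), (-20, 91), (-23, 85), (-26, 80), (-29, 221), (-32, 255), (-35, 249), (-38, 203), (-41, 187), (-44, 190), (-47, 190)]
0.02 [339.6 136.6] [198, 198, 197, 190, 152, 57, 52, 55, 61, 54, 58, 63, 64, 61, 61, 62, 58, 58, 51, 73, 153, 201, 201, 201, 199]
0.005 [337.9 150.6] [254, 253, 254, 227, 151, 116, 46, 55, 58, 56, 70, 84, 93, 89, 89, 85, 84, 79, 76, 69, 214, 250, 254, 254, 254]
-0.01 [336.3 164.5] [252, 252, 202, 187, 136, 79, 60, 72, 80, 81, 88, 88, 92, 93, 89, 83, 85, 75, 80, 123, 250, 253, 253, 253, 253]
-0.02 [335.2 173.6] [158, 158, 158, 157, 105, 70, 63, 71, 75, 83, 83, 86, 90, 90, 88, 84, 78, 76, 90, 159, 253, 253, 253, 253, 253]
```

Run:
```python
from h import *
rel([.5124,.3172,.100],83.8)
```

```text
turn [-0.01 -0.06  6.05] shift [ 27.    1.7 142.8]
```

Call:
send_rows(
  rows="0 0 3 14 1 20 -0.3;0 0 6 27 1.7 50 -0.3;0 0 6.1 27 1.7 90 -0.3;0 0 6.1 27 1.7 125 -0.3;0 0 6.1 27 1.7 142 -0.3;0 0 6.1 27 1.7 142 -0.3;0 0 6.1 27 1.7 142 -0.3;0 0 6.1 27 1.7 142 -0.3",
)

```text
time: 34.85
eef_pos: [0.5132, 0.3184, 0.1027]
tcp_rot: [0.744, 0.668, 0.002, 0.0]
contact_force: [-0.3, -0.1, -0.4]
opening: 0.526
finger_force: 41.1
```

Run:
```python
from h import *
rel([.5124,.3172,.0671],83.8)
q=ctrl.read_camera("wrist");g=q["color"].astype(int).max(2);save(q,"w12.png")
Rg=[(-15,30),(15,30)]
o=[.5124,.3167,np.radians(-6.2)];c,s=np.cos(o[2]),np.sin(o[2])
W=lambda x,y,z:fpx(q,[o[0]+c*x-s*y,o[1]+s*x+c*y,z])
for x in(-.015,.015):
    print([ (y,int(g[tuple(np.round(W(x,y/1000,.044)[::-1]).astype(int))])) for y in range(40,8,-2)])
    for y in(.02,.01):
        a=W(x,y,.036);r=int(round(a[1]));d=g[r]<130;k=int(a[0]);l=k
        while d[l]:l-=1
        h=k
        while d[h]:h+=1
        print(y,a.round(1),l,h,(l+h)/2)
```

```text
turn [ 0.16 -0.16  0.02] shift [-1.4 -0.7 35.6]
[(40, 169), (38, 168), (36, 212), (34, 203), (32, 235), (30, 195), (28, 57), (26, 55), (24, 55), (22, 53), (20, 52), (18, 56), (16, 57), (14, 53), (12, 58), (10, 56)]
0.02 [297.6 195.2] 284 311 297.5
0.01 [297.9 210.5] 284 311 297.5
[(40, 206), (38, 184), (36, 240), (34, 221), (32, 253), (30, 229), (28, 65), (26, 66), (24, 64), (22, 60), (20, 64), (18, 69), (16, 57), (14, 56), (12, 52), (10, 54)]
0.02 [345.6 195.3] 331 358 344.5
0.01 [345.2 210.5] 331 357 344.0
```

Call:
send_rows(
  rows="0 0 0 -1.5 -0.8 12 -0.3;0 0 0 -1.5 -0.8 22 -0.3;0 0 0 -1.5 -0.8 29 -0.3;0 0 0 -1.5 -0.8 32 -0.3;0 0 0 -1.5 -0.8 33 -0.3;0 0 0 -1.5 -0.8 33 -0.3;0 0 0 -1.5 -0.8 33 -0.3",
)

```text
time: 35.78
eef_pos: [0.5117, 0.3168, 0.0682]
tcp_rot: [0.744, 0.668, 0.001, -0.0]
contact_force: [2.9, -0.9, 1.4]
opening: 0.531
finger_force: 41.3
```

Run:
```python
from h import *
s=ctrl.get_state();print(s["contact_force"],s["wrist_torque"])
rel([.5124,.3168,.0671],83.8)
```

```text
[ 2.8691958  -0.89305557  1.39199171] [-0.04991186 -0.20610226  0.01597619]
turn [ 0.08 -0.1   0.03] shift [0.1 0.7 1.1]
```

Call:
send_rows(
  rows="0 0 0 0 0.7 0 -0.3;0 0 0 0 0.7 0.5 -0.3;0 0 0 0 0.7 0.8 -0.3;0 0 0 0 0.7 0.8 -0.3;0 0 0 0 0.7 0.8 -0.3",
)

```text
time: 36.4
eef_pos: [0.5123, 0.3168, 0.0678]
tcp_rot: [0.744, 0.668, 0.001, -0.0]
contact_force: [-0.3, -0.9, 5.7]
opening: 0.531
finger_force: 41.8
```

Evenly seated: almost no side force, 5.7 N down. Release.

Call:
send_rows(
  rows="0 0 0 0 0 -0.3 -0.3;0 0 0 0 0 -0.3 0.1;0 0 0 0 0 -0.3 0.15;0 0 0 0 0 -0.3 0.25;0 0 0 0 0 -0.3 0.35;0 0 0 0 0 -0.3 0.35;0 0 0 0 0 -15 0.35;0 0 0 0 0 -40 0.35",
)

```text
time: 37.4
eef_pos: [0.5111, 0.3163, 0.1071]
tcp_rot: [0.744, 0.668, -0.001, -0.001]
contact_force: [-0.3, -0.2, -0.4]
opening: 0.676
finger_force: 0.0
```

Call:
send_rows(
  rows="0 0 0 0 0 -40 0.5;0 0 0 0 0 -90 1;0 0 0 0 0 -130 1;0 0 0 0 0 -130 1;0 0 0 0 0 -130 1",
)

```text
time: 38.02
eef_pos: [0.5113, 0.3163, 0.2369]
tcp_rot: [0.744, 0.668, 0.0, -0.001]
contact_force: [0.6, -0.1, -0.1]
opening: 0.999
finger_force: 0.0
```

Run:
```python
from h import *
st=ctrl.get_state();print(st["time"],st["eef_pos"],st["opening"])
q=ctrl.read_camera("wrist");g=q["color"].astype(int).max(2);save(q,"w13.png")
for d in ctrl.look_for(q,"core_small")[:2]: print(round(d["p"],2),w(q,d["position"])[:3].round(3))
o=[.5124,.3162,np.radians(-6.2)];c,s=np.cos(o[2]),np.sin(o[2])
W=lambda x,y,z:fpx(q,[o[0]+c*x-s*y,o[1]+s*x+c*y,z])
for x in(-.023,.023): print(W(x,0,.063).round(1))
a=W(0,0,.063);r=int(a[1]);d=np.where(g[r,220:420]<90)[0]+220;print(r,d[np.r_[True,np.diff(d)>1]],d[np.r_[np.diff(d)>1,True]])
for x in(-.004,.0,.004):
    k=int(W(x,0,.086)[0]);d=np.where(g[:330,k]<90)[0];print(k,d[np.r_[True,np.diff(d)>1]],d[np.r_[np.diff(d)>1,True]],"pred crown",W(x,-.009,.086).round(1),W(x,.009,.086).round(1))
rel([.4589,-.2733,.25],85)
```

```text
38.025 [0.51132928 0.31625062 0.23686888] 0.9993997915323084
0.74 [0.512 0.32  0.082]
[299.6 184. ]
[346.8 184. ]
183 [301 343] [309 345]
318 [106 172] [113 180] pred crown [319.  199.4] [319.  180.1]
323 [106 172] [113 180] pred crown [323.4 199.4] [323.4 180.1]
327 [109 172] [113 180] pred crown [327.8 199.4] [327.9 180.1]
turn [-0.2   0.03 -1.17] shift [-591.4   11.8  -14.6]
```

Run:
```python
import cv2
g=cv2.imread("pics/w13.png").max(2)
print([int(v) for v in g[165:230,323]]);print([int(v) for v in g[165:230,318]])
```

```text
[198, 183, 183, 183, 173, 146, 100, 59, 73, 69, 67, 68, 67, 61, 55, 75, 106, 128, 138, 138, 138, 139, 140, 141, 139, 135, 132, 132, 128, 127, 125, 122, 120, 120, 131, 167, 180, 182, 184, 179, 182, 183, 251, 255, 255, 255, 255, 247, 226, 209, 201, 203, 204, 203, 202, 201, 202, 201, 202, 203, 201, 203, 199, 202, 200]
[164, 163, 164, 165, 164, 144, 99, 60, 68, 64, 66, 61, 63, 57, 53, 79, 94, 104, 102, 106, 106, 107, 107, 106, 109, 112, 113, 116, 112, 114, 114, 116, 116, 111, 127, 167, 181, 181, 180, 180, 180, 182, 251, 255, 255, 255, 255, 248, 225, 193, 178, 174, 173, 172, 172, 172, 173, 170, 171, 172, 175, 173, 174, 176, 177]
```

Small stands at the middle of the rollers: its crown spans rows 180–199.5, predicted 180–199.4. Back for the thick core.

Call:
send_rows(
  rows="0 0 0 -20 0 -5 1;0 0 0 -60 1 -13 1;0 0 0 -105 2 -13 1;0 0 0 -155 3 -13 1;0 0 0 -205 4 -13 1;0 0 0 -255 5 -13 1;0 0 0 -305 6 -13 1;0 0 0 -355 7 -13 1",
)

```text
time: 39.12
eef_pos: [0.4792, -0.0396, 0.249]
tcp_rot: [0.744, 0.668, -0.0, -0.001]
contact_force: [0.9, 0.1, 0.3]
opening: 1.002
finger_force: 0.0
```

Call:
send_rows(
  rows="0 0 -1.2 -50 1 0 1;0 0 -1.2 -100 2 0 1;0 0 -1.2 -150 3 0 1;0 0 -1.2 -195 4 0 1;0 0 -1.2 -225 5 0 1;0 0 -1.2 -236 5 0 1;0 0 -1.2 -236 5 0 1;0 0 -1.2 -236 5 0 1",
)

```text
time: 40.12
eef_pos: [0.46, -0.2715, 0.2491]
tcp_rot: [0.737, 0.676, 0.0, -0.001]
contact_force: [0.1, 0.5, -0.6]
opening: 1.001
finger_force: 0.0
```

Run:
```python
from h import *
st=ctrl.get_state();print(st["time"],st["eef_pos"])
rel([.4585,-.2733,.0505],85)
p=ctrl.read_camera("wrist");g=p["color"].astype(int)
o=[.456,-.3062,np.radians(-4.9)];c,s=np.cos(o[2]),np.sin(o[2])
W=lambda x,y,z:fpx(p,[o[0]+c*x-s*y,o[1]+s*x+c*y,z]).round(1)
for n,y,r,z,t in(("thick",.033,.03,.047,.013),("wide",-.033,.034,.051,.007)):
    a,b=W(-r,y,z),W(r,y,z);i=int(a[1]);m=g[i].max(1)<75;x=np.where(m[int(a[0])-25:int(b[0])+25])[0]+int(a[0])-25
    print(n,a,b,x.min(),x.max(),"crown",W(.01,y-t,z+r*.94),W(.01,y+t,z+r*.94))
    k,i=[int(v) for v in W(.01,y,z+r)];print(i,[int(v) for v in g[i-25:i+25,k].max(1)])
```

```text
40.125 [ 0.46003238 -0.27145439  0.24907088]
turn [-0.04 -0.1   0.08] shift [ -2.3  -1.2 198.6]
thick [292.9 180. ] [349.2 180. ] 293 347 crown [331.2 199. ] [331.4 173.1]
186 [193, 196, 198, 192, 173, 79, 49, 49, 51, 50, 51, 48, 44, 45, 67, 82, 90, 85, 88, 88, 89, 87, 87, 85, 85, 87, 87, 86, 86, 88, 86, 84, 84, 85, 83, 85, 83, 84, 123, 200, 252, 253, 253, 253, 253, 253, 253, 253, 253, 253]
wide [290.6 238.6] [351.4 238.6] 291 350 crown [330.7 257.2] [330.9 244.9]
251 [46, 53, 51, 72, 76, 78, 77, 87, 152, 254, 255, 255, 252, 158, 46, 38, 56, 82, 100, 97, 97, 102, 102, 100, 100, 101, 98, 101, 174, 192, 200, 198, 200, 197, 197, 198, 199, 199, 198, 197, 192, 191, 192, 184, 181, 180, 181, 179, 181, 180]
```

Call:
send_rows(
  rows="0 0 0 -2 -1.2 30 1;0 0 0 -2 -1.2 75 1;0 0 0 -2 -1.2 120 1;0 0 0 -2 -1.2 160 1;0 0 0 -2 -1.2 185 1;0 0 0 -2 -1.2 197.5 1;0 0 0 -2 -1.2 197.5 1;0 0 0 -2 -1.2 197.5 1",
)

```text
time: 41.18
eef_pos: [0.4597, -0.2747, 0.0532]
tcp_rot: [0.737, 0.676, 0.0, 0.001]
contact_force: [0.3, 0.6, 0.1]
opening: 0.999
finger_force: 0.0
```

Run:
```python
from h import *
rel([.4585,-.2733,.0505],85)
```

```text
turn [0.1  0.03 0.05] shift [ 1.3 -1.3  2.7]
```

Call:
send_rows(
  rows="0 0 0 1.3 -1.3 2 1;0 0 0 1.3 -1.3 2 0.6;0 0 0 1.3 -1.3 2 0.3;0 0 0 1.3 -1.3 2 0;0 0 0 1.3 -1.3 2 0;0 0 0 1.3 -1.3 2 0;0 0 0 1.3 -1.3 2 0",
  grip_force=60,
)

```text
time: 42.05
eef_pos: [0.4585, -0.2735, 0.0508]
tcp_rot: [0.737, 0.676, 0.001, 0.001]
contact_force: [2.0, -0.0, 5.1]
opening: 0.688
finger_force: 66.8
```

Call:
send_rows(
  rows="0 0 0 0 0 -5 0;0 0 0 0 0 -20 0;0 0 0 0 0 -50 0;0 0 0 0 0 -85 0;0 0 0 0 0 -110 0;0 0 0 0 0 -110 0",
)

```text
time: 42.8
eef_pos: [0.4583, -0.2736, 0.1622]
tcp_rot: [0.737, 0.676, 0.0, 0.002]
contact_force: [-0.2, -0.3, -2.5]
opening: 0.689
finger_force: 66.1
```

Run:
```python
from h import *
s=ctrl.get_state();print(s["contact_force"])
rel([.626,-.2215,.1182],96.8)
```

```text
[-0.19800923 -0.28438815 -2.53032269]
turn [  0.17   0.12 -11.77] shift [ 66.5 162.4  44.4]
```

Call:
send_rows(
  rows="0 0 -2 10 25 5 0;0 0 -4 22 55 15 0;0 0 -6 34 88 25 0;0 0 -8 47 120 35 0;0 0 -10 58 145 43 0;0 0 -11.8 66 162 43 0;0 0 -11.8 66 162 43 0;0 0 -11.8 66 162 43 0",
)

```text
time: 43.8
eef_pos: [0.6234, -0.2209, 0.1153]
tcp_rot: [0.664, 0.748, -0.0, -0.002]
contact_force: [-0.1, 0.1, -2.2]
opening: 0.69
finger_force: 66.0
```

Call:
send_rows(
  rows="0 0 0 0 0 0 0;0 0 0 0 0 0 0",
)

```text
time: 44.05
eef_pos: [0.6241, -0.2215, 0.1169]
tcp_rot: [0.664, 0.748, 0.0, -0.0]
contact_force: [-0.1, 0.3, -1.2]
opening: 0.687
finger_force: 66.0
```

```bash
cat >> h.py <<'E'
def stand(pos,yaw):
    o=[.6054,-.0432];a=np.radians(6.8);d=np.array(pos[:2])-o;c,s=np.cos(a),np.sin(a)
    return (np.array([c*d[0]+s*d[1],-s*d[0]+c*d[1],pos[2]])*1000).round(1)
E
python3 - <<'E'
from h import *
s=ctrl.get_state();print(s["time"],stand(s["eef_pos"],0))
rel([.6047,-.0322,.1188],96.8)
E
```

```text
44.05 [  -2.5 -179.2  116.9]
turn [-0.01 -0.06 -0.02] shift [190.3   3.   -1.7]
```

Align first (y +3, up 1.5), then slide on.

Call:
send_rows(
  rows="0 0 0 0 3 -1.5 0;0 0 0 10 3 -1.5 0;0 0 0 32 3 -1.5 0;0 0 0 55 3 -1.5 0;0 0 0 78 3 -1.5 0;0 0 0 100 3 -1.5 0;0 0 0 122 3 -1.5 0;0 0 0 145 3 -1.5 0",
)

```text
time: 45.05
eef_pos: [0.6102, -0.0752, 0.1186]
tcp_rot: [0.664, 0.748, 0.0, -0.0]
contact_force: [0.5, -0.7, -3.0]
opening: 0.695
finger_force: 65.9
```

Call:
send_rows(
  rows="0 0 0 20 0 0 0;0 0 0 36 0 0 0;0 0 0 44 0 0 0;0 0 0 45.3 0 0 0;0 0 0 45.3 0 0 0;0 0 0 45.3 0 0 0",
)

```text
time: 45.8
eef_pos: [0.6052, -0.0324, 0.1185]
tcp_rot: [0.664, 0.748, 0.0, -0.0]
contact_force: [-0.6, 0.1, -3.1]
opening: 0.688
finger_force: 65.9
```

Run:
```python
from h import *
s=ctrl.get_state();print(s["time"],stand(s["eef_pos"],0),s["contact_force"])
rel([.6047,-.0324,.1086],96.8)
```

```text
45.8 [  1.   10.7 118.5] [-0.556004    0.11012054 -3.10070287]
turn [ 0.   -0.05 -0.02] shift [ 0.1 -0.4  9.9]
```

Call:
send_rows(
  rows="0 0 0 0 -0.4 4 0;0 0 0 0 -0.4 7.5 0;0 0 0 0 -0.4 9 0;0 0 0 0 -0.4 9.5 0;0 0 0 0 -0.4 9.5 0;0 0 0 0 -0.4 9.5 0",
)

```text
time: 46.55
eef_pos: [0.6047, -0.0318, 0.1092]
tcp_rot: [0.664, 0.748, 0.0, -0.0]
contact_force: [0.8, 0.4, -2.7]
opening: 0.687
finger_force: 66.0
```

Not yet in contact; a bit lower.

Call:
send_rows(
  rows="0 0 0 -0.5 0 0.5 0;0 0 0 -0.5 0 0.8 0;0 0 0 -0.5 0 0.8 0;0 0 0 -0.5 0 0.8 0",
)

```text
time: 47.05
eef_pos: [0.6048, -0.0324, 0.1085]
tcp_rot: [0.664, 0.748, 0.0, -0.0]
contact_force: [-0.9, -0.0, 0.6]
opening: 0.689
finger_force: 66.2
```

Contact (weight now carried by the spindle). Release and go up.

Call:
send_rows(
  rows="0 0 0 0 0 0.2 0;0 0 0 0 0 0.2 0.42;0 0 0 0 0 0.2 0.5;0 0 0 0 0 0.2 0.7;0 0 0 0 0 0.2 1;0 0 0 0 0 0.2 1;0 0 0 0 0 -15 1;0 0 0 0 0 -45 1",
)

```text
time: 48.05
eef_pos: [0.6039, -0.0322, 0.153]
tcp_rot: [0.664, 0.748, -0.0, -0.002]
contact_force: [-0.1, -0.6, 0.1]
opening: 1.004
finger_force: 0.0
```

Call:
send_rows(
  rows="0 0 0 0 0 -45 1;0 0 0 0 0 -90 1;0 0 0 0 0 -95 1;0 0 0 0 0 -95 1;0 0 0 0 0 -95 1",
)

```text
time: 48.68
eef_pos: [0.6037, -0.0323, 0.2461]
tcp_rot: [0.664, 0.748, -0.001, -0.002]
contact_force: [-0.7, -0.2, -0.6]
opening: 1.0
finger_force: 0.0
```

Run:
```python
from h import *
st=ctrl.get_state();print(st["time"],st["eef_pos"],st["opening"])
p=ctrl.read_camera("wrist");g=p["color"].astype(int).max(2);save(p,"w14.png")
o=[.6054,-.0432,np.radians(6.8)];c,s=np.cos(o[2]),np.sin(o[2])
W=lambda x,y,z:fpx(p,[o[0]+c*x-s*y,o[1]+s*x+c*y,z]).round(1)
a,b=W(-.03,.01,.105),W(.03,.01,.105);r=int(a[1]);x=np.where(g[r,int(a[0])-15:int(b[0])+15]<75)[0]+int(a[0])-15;print(a,b,x.min(),x.max())
a,b=W(.012,-.003,.105+.0275),W(.012,.023,.105+.0275);print(a,b,int(a[1])-50,[int(v) for v in g[int(a[1])-50:int(a[1])+15,int(a[0])]])
rel([.4536,-.3384,.22],85)
```

```text
48.675 [ 0.60369637 -0.03227624  0.24611109] 1.0003613541654266
[288.9 194.3] [357.4 194.5] 290 356
[338.3 219.1] [338.9 187.5] 169 [104, 131, 166, 167, 176, 179, 134, 54, 32, 32, 34, 36, 31, 35, 33, 35, 31, 29, 27, 36, 50, 58, 59, 59, 59, 63, 60, 58, 59, 59, 58, 62, 61, 60, 60, 61, 57, 60, 58, 57, 57, 56, 56, 56, 59, 59, 56, 57, 58, 56, 125, 177, 198, 196, 197, 196, 196, 196, 197, 197, 194, 197, 196, 196, 197]
turn [-0.23 -0.11 11.83] shift [-286.1 -185.4   26. ]
```

Thick hangs at its place. Now the wide core.

Call:
send_rows(
  rows="0 0 1.5 -20 -13 0 1;0 0 3 -60 -39 0 1;0 0 5 -105 -68 0 1;0 0 7 -150 -97 10 1;0 0 9 -195 -126 20 1;0 0 11 -240 -155 26 1;0 0 11.8 -275 -178 26 1;0 0 11.8 -286 -185 26 1",
)

```text
time: 49.72
eef_pos: [0.4535, -0.3399, 0.2203]
tcp_rot: [0.738, 0.675, 0.0, -0.002]
contact_force: [0.2, 0.3, -0.3]
opening: 1.0
finger_force: 0.0
```

Call:
send_rows(
  rows="0 0 0 0 0 0 1;0 0 0 0 0 0 1;0 0 0 0 0 60 1;0 0 0 0 0 100 1;0 0 0 0 0 100 1;0 0 0 0 0 100 1",
)

```text
time: 50.48
eef_pos: [0.4563, -0.3384, 0.1237]
tcp_rot: [0.737, 0.676, 0.0, 0.001]
contact_force: [0.1, -0.1, 0.5]
opening: 1.001
finger_force: 0.0
```

Run:
```python
from h import *
s=ctrl.get_state();print(s["time"],s["eef_pos"])
rel([.4536,-.3384,.0512],85)
```

```text
50.475 [ 0.4562915  -0.33844302  0.1237087 ]
turn [0.1  0.04 0.11] shift [-0.1 -2.8 72.5]
```

Call:
send_rows(
  rows="0 0 0 0 -2.8 25 1;0 0 0 0 -2.8 55 1;0 0 0 0 -2.8 68 1;0 0 0 0 -2.8 71.5 1;0 0 0 0 -2.8 71.5 1;0 0 0 0 -2.8 71.5 1;0 0 0 0 -2.8 71.5 0.8;0 0 0 0 -2.8 71.5 0.6",
  grip_force=45,
)

```text
time: 51.48
eef_pos: [0.4528, -0.3384, 0.0511]
tcp_rot: [0.737, 0.676, 0.0, 0.0]
contact_force: [1.6, 0.0, 1.8]
opening: 0.798
finger_force: 1.2
```

Call:
send_rows(
  rows="0 0 0 0 0 0 0.4;0 0 0 0 0 0 0.2;0 0 0 0 0 0 0.2;0 0 0 0 0 0 0.2;0 0 0 0 0 0 0.2",
)

```text
time: 52.1
eef_pos: [0.453, -0.3387, 0.0513]
tcp_rot: [0.737, 0.676, 0.0, 0.001]
contact_force: [3.3, -0.4, 4.2]
opening: 0.786
finger_force: 52.1
```

Call:
send_rows(
  rows="0 0 0 0 0 -5 0.2;0 0 0 0 0 -20 0.2;0 0 0 0 0 -50 0.2;0 0 0 0 0 -85 0.2;0 0 0 0 0 -110 0.2;0 0 0 0 0 -110 0.2",
)

```text
time: 52.85
eef_pos: [0.4528, -0.3389, 0.1629]
tcp_rot: [0.737, 0.676, 0.0, 0.002]
contact_force: [-0.2, 0.6, -1.8]
opening: 0.783
finger_force: 51.5
```

Run:
```python
from h import *
s=ctrl.get_state();print(s["contact_force"],s["time"])
rel([.626,-.2165,.116],96.8)
```

```text
[-0.2112859   0.62845902 -1.80542339] 52.85
turn [  0.13   0.13 -11.77] shift [137.1 161.8  47. ]
```

Call:
send_rows(
  rows="0 0 -2 15 20 0 0.2;0 0 -4 42 50 5 0.2;0 0 -6 70 83 20 0.2;0 0 -8 97 115 35 0.2;0 0 -10 122 143 46 0.2;0 0 -11.8 137 162 46 0.2;0 0 -11.8 137 162 46 0.2;0 0 -11.8 137 162 46 0.2",
)

```text
time: 53.85
eef_pos: [0.6242, -0.2156, 0.1131]
tcp_rot: [0.664, 0.748, -0.0, -0.002]
contact_force: [-0.6, -0.5, -2.0]
opening: 0.789
finger_force: 51.4
```

Call:
send_rows(
  rows="0 0 0 0 0 0 0.2;0 0 0 0 0 0 0.2",
)

```text
time: 54.1
eef_pos: [0.6249, -0.2163, 0.1146]
tcp_rot: [0.664, 0.748, 0.0, -0.0]
contact_force: [0.8, 0.3, -1.2]
opening: 0.791
finger_force: 51.4
```

Run:
```python
from h import *
s=ctrl.get_state();print(s["time"],stand(s["eef_pos"],0))
rel([.6098,-.0779,.115],96.8)
```

```text
54.1 [  -1.1 -174.2  114.6]
turn [-0.02 -0.06 -0.04] shift [139.2   1.3  -0.3]
```

Call:
send_rows(
  rows="0 0 0 10 1.3 -0.5 0.2;0 0 0 32 1.3 -0.5 0.2;0 0 0 56 1.3 -0.5 0.2;0 0 0 80 1.3 -0.5 0.2;0 0 0 104 1.3 -0.5 0.2;0 0 0 124 1.3 -0.5 0.2;0 0 0 136 1.3 -0.5 0.2;0 0 0 139 1.3 -0.5 0.2",
)

```text
time: 55.1
eef_pos: [0.6102, -0.0767, 0.1152]
tcp_rot: [0.663, 0.748, 0.0, -0.0]
contact_force: [-0.6, -0.6, -1.0]
opening: 0.784
finger_force: 51.4
```

Call:
send_rows(
  rows="0 0 0 0 0 0 0.2;0 0 0 0 0 0 0.2;0 0 0 0 0 0 0.2",
)

```text
time: 55.48
eef_pos: [0.6103, -0.0781, 0.1151]
tcp_rot: [0.664, 0.748, 0.0, -0.0]
contact_force: [-0.6, 0.0, -1.9]
opening: 0.781
finger_force: 51.4
```

Run:
```python
from h import *
s=ctrl.get_state();print(s["time"],stand(s["eef_pos"],0),s["contact_force"])
rel([.6097,-.0781,.1003],96.8)
```

```text
55.475 [  0.7 -35.2 115.1] [-0.60710395  0.02862248 -1.89699311]
turn [-0.01 -0.06 -0.02] shift [ 0.1 -0.6 14.8]
```

Call:
send_rows(
  rows="0 0 0 0 -0.6 6 0.2;0 0 0 0 -0.6 11 0.2;0 0 0 0 -0.6 13.5 0.2;0 0 0 0 -0.6 14.5 0.2;0 0 0 0 -0.6 14.8 0.2;0 0 0 0 -0.6 14.8 0.2;0 0 0 0 -0.6 14.8 0.2",
)

```text
time: 56.35
eef_pos: [0.6098, -0.0775, 0.1006]
tcp_rot: [0.664, 0.748, 0.0, -0.0]
contact_force: [0.4, 0.1, -1.7]
opening: 0.782
finger_force: 51.4
```

Call:
send_rows(
  rows="0 0 0 -0.4 0 0.5 0.2;0 0 0 -0.4 0 1 0.2;0 0 0 -0.4 0 1.2 0.2;0 0 0 -0.4 0 1.2 0.2",
)

```text
time: 56.85
eef_pos: [0.6098, -0.078, 0.0995]
tcp_rot: [0.664, 0.748, 0.0, -0.0]
contact_force: [-0.9, 0.4, 1.3]
opening: 0.785
finger_force: 51.7
```

Call:
send_rows(
  rows="0 0 0 0 0 0 0.5;0 0 0 0 0 0 0.62;0 0 0 0 0 0 0.7;0 0 0 0 0 0 1;0 0 0 0 0 0 1;0 0 0 0 0 -5 1;0 0 0 0 0 -25 1;0 0 0 0 0 -60 1",
)

```text
time: 57.85
eef_pos: [0.6091, -0.0778, 0.1596]
tcp_rot: [0.664, 0.748, -0.0, -0.001]
contact_force: [0.4, 0.0, 0.4]
opening: 1.001
finger_force: 0.0
```

Call:
send_rows(
  rows="0 0 0 0 0 -40 1;0 0 0 0 0 -90 1;0 0 0 0 0 -120 1;0 0 0 -40 -30 -120 1;0 0 0 -80 -60 -120 1;0 0 0 -80 -60 -120 1;0 0 0 -80 -60 -120 1;0 0 0 -80 -60 -120 1",
)

```text
time: 58.85
eef_pos: [0.5602, -0.1638, 0.2796]
tcp_rot: [0.663, 0.748, 0.001, -0.0]
contact_force: [-0.1, 0.2, -0.7]
opening: 1.002
finger_force: 0.0
```

Run:
```python
from h import *
st=ctrl.get_state();print(st["time"],st["eef_pos"],st["opening"])
p=ctrl.read_camera("wrist");g=p["color"].astype(int).max(2);save(p,"w15.png")
o=[.6054,-.0432,np.radians(6.8)];c,s=np.cos(o[2]),np.sin(o[2])
W=lambda x,y,z:fpx(p,[o[0]+c*x-s*y,o[1]+s*x+c*y,z]).round(1)
for n,y,R_,z,t in(("wide",-.035,.034,.1,.007),("thick",.01,.03,.105,.013)):
    a,b=W(-R_,y,z),W(R_,y,z);r=int(a[1]);x=np.where(g[r,int(a[0])-15:int(b[0])+15]<75)[0]+int(a[0])-15;print(n,a,b,x.min(),x.max())
    h=z+np.sqrt(R_**2-.015**2);a,b=W(-.015,y-t,h),W(-.015,y+t,h);print(a,b,int(a[1])-35,[int(v) for v in g[int(a[1])-35:int(a[1])+10,int(a[0])]])
q=ctrl.read_camera("top")
for t in("core_wide","core_thick","core_small","clip","winder"):
    for d in ctrl.look_for(q,t)[:3]: print(t,round(d["p"],2),w(q,d["position"])[:3].round(3))
```

```text
58.85 [ 0.56015817 -0.16377086  0.27957671] 1.0019820627825535
wide [348.5 102.5] [416.9 105.5] 333 417
[373.4 110.1] [373.7  94.1] 75 [154, 169, 166, 124, 98, 98, 98, 97, 100, 95, 97, 99, 97, 103, 121, 123, 117, 61, 57, 60, 65, 65, 62, 60, 62, 67, 60, 65, 63, 68, 69, 68, 44, 51, 146, 175, 174, 174, 176, 176, 197, 195, 195, 195, 196]
thick [353.5  55.9] [415.   59.8] 354 415
[373.9  65.9] [373.8  37.3] 30 [185, 188, 187, 186, 186, 187, 187, 190, 186, 139, 74, 61, 55, 62, 56, 58, 57, 60, 61, 60, 57, 58, 59, 58, 58, 63, 58, 61, 62, 59, 58, 60, 61, 61, 62, 61, 59, 48, 31, 46, 52, 53, 48, 31, 31]
core_wide 0.74 [ 0.604 -0.072  0.129]
core_wide 0.58 [0.735 0.01  0.053]
core_thick 0.52 [ 0.604 -0.035  0.134]
core_small 0.64 [0.517 0.313 0.078]
clip 0.51 [ 0.433 -0.001  0.006]
winder 0.96 [0.515 0.367 0.037]
winder 0.45 [ 0.602 -0.073  0.128]
winder 0.33 [ 0.667 -0.351  0.004]
```

All checks agree with the plan: both cores hang at their places, small is on the rollers and the clip is in the dish. Handing in.

```bash
python3 -c "
from plant import ctrl
print(ctrl.sign_off())"
```

```text
the job is handed in; nothing more can be done
None
```

The job is done and handed in at about 59 s: the clip lies in the dish, the small core stands on the middle of the rollers, and the thick and wide cores hang back at their places, within about 2 mm.

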